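# Seat the loose crank in the plate lift and wind the platform up to the ledge

## Task

Take the loose crank out of its storage block and seat it in the plate lift's hidden hex drive, fully home with its flange down on the gear housing, feeling gently for the hex and never forcing it (press with no more than about 20 N). Then wind the crank clockwise until the platform with the plate is level with the fixed ledge behind it, and leave the crank seated in the drive. Leave the other things on the bench where they are.

Things in the scene. Friction and masses are not known exactly. Their poses are not given: they have to be found in the camera images.
- crank_hub (a point): centre of the loose crank's black hub block, the grip on its turning axis: 30 mm along the arm (x), 24 mm across between two flat cheeks (y), 32 mm tall (z, up). x points along the steel arm to the handle. The crank, about 0.24 kg, stands upright in a grey storage block fixed to the bench (60 x 60 mm, 44 mm tall, round hole 39 mm deep); loose fit, it lifts straight out
- crank_seat (a point): centre of the underside of the crank's steel flange (disc 46 mm across, 6 mm thick), 36 mm below crank_hub. Below the flange the hex bit reaches down 36 mm: 20 mm across flats, 23 mm across corners, its lowest 5 mm a cone down to 12 mm across
- crank_knob (a point): centre of the crank's black round handle, an upright sleeve 22 mm across and 42 mm tall that spins freely on its pin, 65 mm from the crank's axis along x and 8.5 mm higher than crank_hub. Beneath it lies the steel arm, its top 24 mm below this point
- drive_mouth (a point): centre of the mouth of the drive well in the flat top of the lift's grey gear housing (68 x 68 mm, top 90 mm above the bench); z is up. The well is round, 27 mm across, its mouth chamfered 3 mm. Seated, the crank's flange lies on the housing, crank_seat at drive_mouth
- platform_top (a point): top surface of the lift's moving platform, at the middle of its rear edge; a well plate, 85 x 128 x 14 mm, is fixed on the platform. It moves vertically only, from at most 10 mm up at the start to 31 mm
- ledge_top (a point): top surface of the lift's fixed ledge, at the middle of its front edge, 12 mm behind platform_top and 72 mm above the bench; level when both are at the same height, about 26 mm above the platform's lowest position
- timer: bystander: bench timer standing on edge, 22 x 66 x 58 mm, origin under its centre
- petri: bystander: small petri dish, 60 mm across, 16 mm high, origin under its centre
- marker: bystander: black marker pen lying on the bench, 13 x 138 x 13 mm, along its y axis, origin under its centre
- hex_rim (a point): centre of the upper rim of the hex socket inside the well, 14 mm below drive_mouth: 21 mm across flats, deep enough for the whole bit. Its angle is unknown and out of sight; it accepts the bit about 7 degrees either side of every 60 degrees. Not lined up, the bit stops with the flange 15 to 20 mm above the housing. Pressed there with up to 8 N it can be turned without turning the drive
- lift: the plate lift, fixed to the bench: aluminium base 230 x 136 mm, gear housing at the robot's end, then the moving platform, then the fixed ledge; origin on the bench under drive_mouth, x towards the ledge. Turning the seated crank clockwise seen from above raises the platform 24 mm a turn; it takes about 0.1 N m, some 2 N at the handle, and the platform stays where it is left

How it is judged:
By the outcome, as a careful person would: the job done as asked, in the order asked, and still so for the second after the job is handed in, with the robot touching nothing.
It also fails if it takes over 72 s, if anything falls off the work surface, if the arm or the gripper's body presses on something with over 40 N, if the wrist force passes 120 N, or if a joint passes its speed limit or range.

## Robot

A 6-joint arm with a two-finger parallel gripper is mounted at the origin on a cart in front of the work surface, level with it; the furniture and walls round the work are solid. World frame = base frame: x ahead of the robot, y to its left, z up, the work surface at z = 0. Lengths are in m, angles in rad, forces in N, time in s.
With the tool pointing down it reaches from about 0.35 to 0.875 m from the base axis. Payload 4.2 kg.
Tool frame: the origin (TCP) lies on the front face of the gripper's body, between the roots of the fingers; the fingertips stand 70 mm ahead of it and the grasp point (between the pads) lies manip.grip_depth ahead of it (manip.grip_depth is the distance from the TCP to the grasp point, in m); x points along the fingers, z is the direction in which the jaws open and shut, and the axes are right-handed (so a half turn about x gives the same grasp; the last joint's range is limited). The gripper opens to 87 mm and grips with 3 to 60 N. Pads are 19 mm wide; open, the fingers measure 117 mm over their backs; the gripper's body (75 mm by 190 mm) begins 51 mm behind the grasp point.
Start: joints at [1.431, 0.385, 0.008, 0, -1.194, -0.259], TCP at [0.243, 0.576, 0.292] pointing down, gripper open.
Joint ranges: [-3.14, 3.14], [-1.21, 2.06], [-1.07, 1.41], [-3.16, 2.05], [-2.99, -0.16], [-3.1, 3.1]. Speed limits (rad/s): [2.79, 2.79, 3.14, 3.14, 3.14, 3.14].

## Interface

Orientations are given as a unit quaternion [w, x, y, z].
In Python, from station import manip gives the robot as it stands.
- The arm moves only by the tool apply_moves, never from a script. Its argument "moves" is a list of rows, each a list of 7 numbers: the shift along the tool's x, y, z in cm, then the turn, a rotation vector about the tool's x, y, z in degrees, then the finger opening in cm, from 0 to 8.7. In form: [[x, y, z, wx, wy, wz, grip], ...]. A call has 1 to 20 rows; each row is the pose to reach, as a shift and turn from the pose measured when the call began, along the tool's axes at that moment; what a row does not reach only later rows make up. A row lasts 1/12 s, in which the tool goes at most 41.7 mm and 7.16 degrees, less where a joint would pass 70% of its speed; a pose out of reach is approached as far as the arm can. A call with a gripper value outside its range is refused whole. The fingers move at their own pace and stop on an object; "force" is the grip in N (left out, the last holds). Time passes only in rows, so rows that repeat a pose let the fingers close. It gives the time, the measured TCP pose, the force and the opening at its end, in the units of the state.
- manip.read_state(): the state, without advancing time (a new reading comes with each control period).
- manip.camera(name): name is "scene" or "top" or "wrist"; returns a dict with "frame" (480x640x3 uint8, red, green, blue), "camera_matrix" (3x3 intrinsics, pixels), "distortion" ([k1, k2, p1, p2, k3] as OpenCV has them; the pictures are not rectified), "R" (3x3) and "t" (3): a world point X has camera coordinates R X + t. Camera axes: x right, y down, z forward; pixel columns grow to the right and rows downward; lengths in m; the calibration is good to about 2 mm. A picture is of the moment at which its call begins. There is no depth.
- manip.sign_off(): hands the job in, once; it reports no verdict.
Trained networks look in a picture, given as the dict that the camera call returned (one of the last four; its "shot" number tells which), for a name from the list of things; names that differ only in an ending like _2 or _b are one class to them, and where a whole thing is asked for, a point or a joint stands for the part that bears it (a point fixed in the world has none). Each returns a list of dicts, best first, with "p" (0 to 1); they miss things now and then, are a little off and sometimes report something else, mostly with a low value. They report only what shows in the picture. A call takes as long as a camera call.
- manip.trace(thing, picture): "pixels" (480x640 bool, what is visible of it) and "bbox" ([left, top, right, bottom] in pixels, round what is visible of it).
The state is a dict: "t": time; "q": joint angles; "qd": joint speeds; "effort": joint torques, N m; "tcp_pos": TCP position; "orientation": TCP orientation; "contact_force": force on the tool from outside, world axes, zero at the start; "wrist_torque": the same for the moment, N m; "gripper_width": finger opening in m.
Only numpy, scipy, OpenCV 4.12 (cv2) and the standard library are available. Lean on these libraries where they do the work, as an engineer would, in place of code of your own. Each camera call takes 0.05 s, during which the arm holds its last target.

## Working session

There is one attempt and no reset: what is moved stays moved. The work goes in short steps, Python scripts to look and compute and a tool call to move; the robot and the scene stay as the last step left them, time stands still between calls to the robot, and variables do not carry over. Pictures are saved under pics/ and viewed, and the job is handed in when it is done.

Besides the shell and the picture viewer there is one more tool, called after ">>>" as name(argument=value, ...) on one line, values as JSON. apply_moves: Moves the arm, as the interface text tells. Its arguments: {"type":"object","properties":{"moves":{"type":"array","items":{"type":"array","items":{"type":"number"}}},"force":{"type":"number"}},"required":["moves"]}

```bash
ls; mkdir -p pics; python3 - <<'E'
from station import manip
import cv2
print(manip.read_state(), manip.grip_depth)
for n in ["scene","top","wrist"]:
    c=manip.camera(n); cv2.imwrite(f"pics/{n}0.png",c["frame"][:,:,::-1]); print(n,c["camera_matrix"],c["distortion"],c["R"],c["t"])
E
```

```text
pics
{'t': 0.0, 'q': array([ 1.43062420e+00,  3.85562274e-01,  6.62380486e-03, -4.83550585e-04,
       -1.19397926e+00, -2.58602730e-01]), 'qd': array([-0.00074344,  0.0010258 ,  0.00050992,  0.00057063,  0.00138864,
       -0.00035033]), 'effort': array([-1.17639727e-03, -3.90664172e+01,  1.87398219e+01,  4.21974018e+00,
        1.08193231e-02, -1.97321583e-04]), 'tcp_pos': array([0.24248538, 0.57556008, 0.29115748]), 'orientation': array([-0.39146209, -0.5885462 , -0.3905515 ,  0.5897799 ]), 'contact_force': array([-0.17330868, -0.59844603, -0.46823078]), 'wrist_torque': array([0.01761008, 0.01293175, 0.01425498]), 'gripper_width': 0.08705029947647937} 0.051
scene [[579.14384114   0.         329.10941682]
 [  0.         579.14384114 237.75333054]
 [  0.           0.           1.        ]] [0.03110609 0.         0.         0.         0.        ] [[ 0.74116376 -0.67073768  0.02805796]
 [-0.29177882 -0.35949267 -0.88635779]
 [ 0.6046002   0.64874955 -0.46214999]] [-0.47524204  0.21002457  0.61219486]
top [[509.26997673   0.         322.28411723]
 [  0.         509.26997673 242.78702703]
 [  0.           0.           1.        ]] [-0.09198998  0.          0.          0.          0.        ] [[-4.74503338e-03 -9.99988300e-01 -9.40509908e-04]
 [-9.69392639e-01  4.83072211e-03 -2.45468074e-01]
 [ 2.45469746e-01 -2.53030825e-04 -9.69404219e-01]] [-0.05768182  0.62366553  0.79167483]
wrist [[370.4940427    0.         315.5449109 ]
 [  0.         370.4940427  244.66055416]
 [  0.           0.           1.        ]] [-0.07543071  0.          0.          0.          0.        ] [[-0.38841176 -0.92148348  0.00212205]
 [-0.88019993  0.37169007  0.29511789]
 [-0.27273501  0.11275943 -0.95545849]] [ 0.62463569 -0.0363455   0.39215064]
```

View pics/scene0.png

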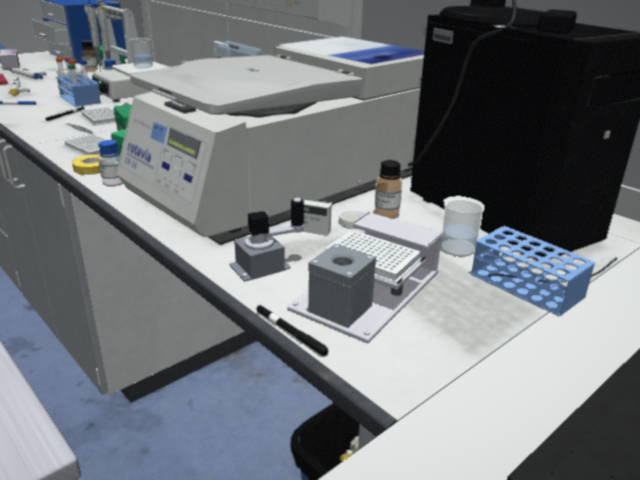

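View pics/top0.png

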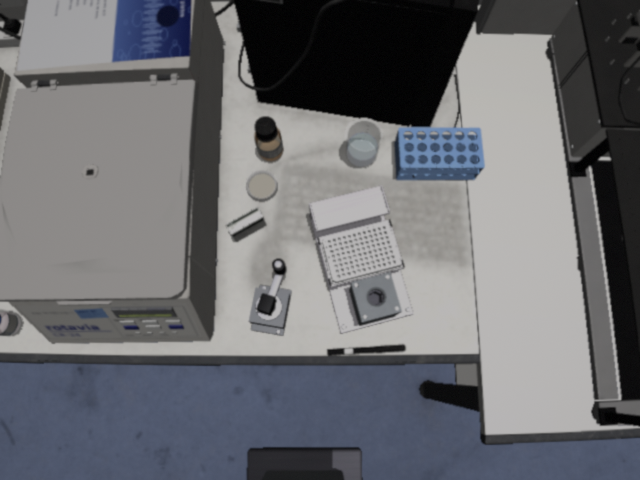

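View pics/wrist0.png

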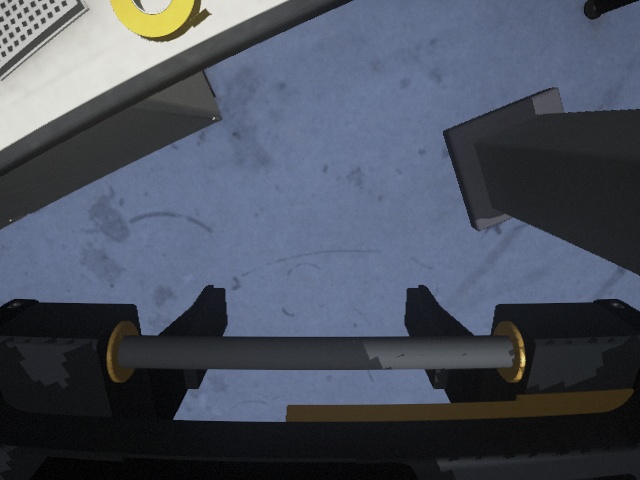

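```bash
cat > h.py <<'E'
import numpy as np, cv2
from scipy.spatial.transform import Rotation as Ro
from station import manip
def ray(c,px):
    p=cv2.undistortPoints(np.array([[px]],float),c["camera_matrix"],c["distortion"])[0,0]
    R,t=np.array(c["R"]),np.array(c["t"])
    return -R.T@t, R.T@np.array([p[0],p[1],1])
def onz(c,px,z):
    o,d=ray(c,px); return o+d*(z-o[2])/d[2]
def proj(c,X):
    return cv2.projectPoints(np.atleast_2d(np.array(X,float)),cv2.Rodrigues(np.array(c["R"]))[0],np.array(c["t"]),c["camera_matrix"],c["distortion"])[0][:,0]
def tri(cs,pxs):
    A=np.zeros((3,3));b=np.zeros(3)
    for c,p in zip(cs,pxs):
        o,d=ray(c,p);d/=np.linalg.norm(d);M=np.eye(3)-np.outer(d,d);A+=M;b+=M@o
    return np.linalg.solve(A,b)
def pose():
    s=manip.read_state();q=s["orientation"]
    return s,np.array(s["tcp_pos"]),Ro.from_quat([q[1],q[2],q[3],q[0]])
E
python3 - <<'E'
from h import *
for n,(x0,y0,x1,y1) in {"top":(220,230,420,370),"scene":(220,180,460,360)}.items():
    c=manip.camera(n)
    cv2.imwrite(f"pics/{n}_crop.png",cv2.resize(c["frame"][y0:y1,x0:x1,::-1],None,fx=4 if n=="top" else 3.3,fy=4 if n=="top" else 3.3,interpolation=cv2.INTER_CUBIC))
    for th in ["crank_hub","lift","timer"]:
        for r in manip.trace(th,c)[:2]: print(n,th,r["p"],r["bbox"])
s,p,R=pose(); print(R.as_matrix())
E
```

```text
top crank_hub 0.94 [257.4, 254.9, 289.8, 320.1]
top lift 0.84 [308.8, 185.8, 409.8, 334.4]
top timer 0.62 [224.6, 204.8, 266.0, 241.2]
scene crank_hub 0.85 [248.8, 199.0, 307.4, 249.0]
scene lift 0.78 [286.9, 210.6, 442.8, 346.7]
scene timer 0.15 [336.5, 228.2, 420.5, 289.7]
[[-3.48046465e-05  9.21539334e-01 -3.88285017e-01]
 [-1.13717657e-08 -3.88285017e-01 -9.21539335e-01]
 [-9.99999999e-01 -3.20694353e-05  1.35246023e-05]]
```

View pics/top_crop.png

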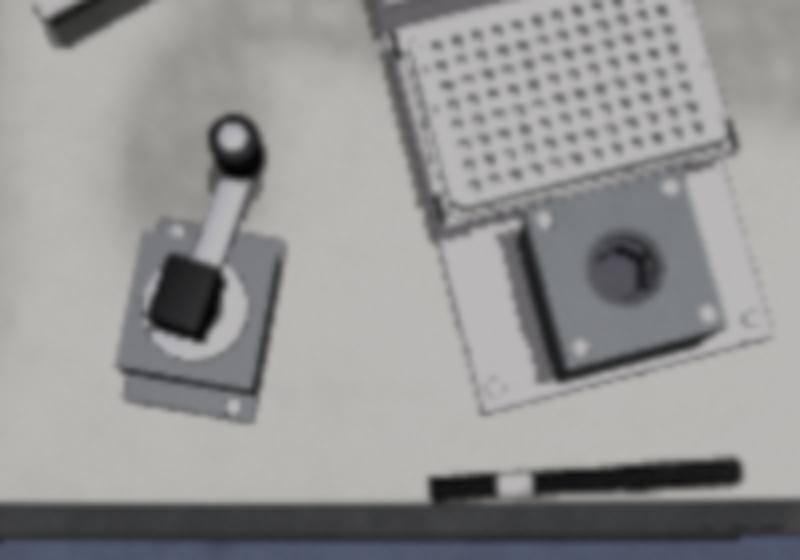

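View pics/scene_crop.png

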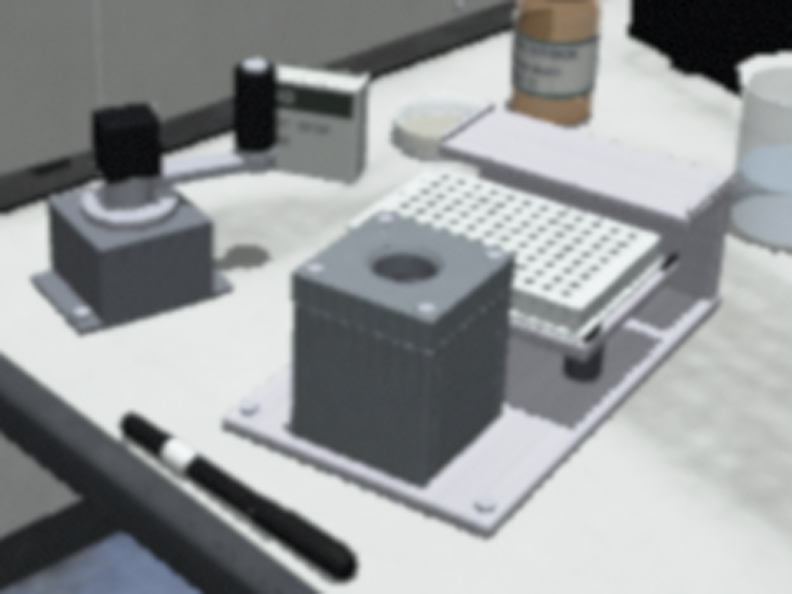

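```bash
python3 - <<'E'
from h import *
c=manip.camera("top");s=manip.camera("scene")
T=lambda x,y:(220+x/4-.375,230+y/4-.375)
S=lambda x,y:(220+x/3.3-.35,180+y/3.3-.35)
m=onz(c,T(626,267),.09); ms=onz(s,S(405,267),.09); print("mouth",m,ms)
print("housing corners",[onz(c,T(*p),.09).round(4) for p in [(524,207),(685,172),(722,325),(562,378)]])
print("knob",onz(c,T(233,135),.1095), onz(s,S(256,65),.1095))
print("flange",onz(c,T(197,310),.05), onz(s,S(131,204),.05))
print("blockcorners",[onz(c,T(*p),.044).round(4) for p in [(145,228),(286,241),(254,390),(118,369)]])
print("hubtop",[onz(c,T(*p),.096).round(4) for p in [(173,254),(223,267),(204,328),(150,318)]])
f=np.array([onz(c,T(197,310),.05)[:2]])
print("hub tri",tri([c,s],[T(187,292),S(127,112)]))
print("ledge front edge",[onz(c,T(*p),.072) for p in [(390,10)]])
for n in ["timer","petri","marker"]:
    for cc in (c,s):
        for r in manip.trace(n,cc)[:1]:
            b=r["bbox"];print(n,r["p"],onz(cc,((b[0]+b[2])/2,(b[1]+b[3])/2),.01))
E
```

```text
mouth [ 0.52907474 -0.14866795  0.09      ] [ 0.52566341 -0.15091323  0.09      ]
housing corners [array([ 0.5543, -0.1072,  0.09  ]), array([ 0.5686, -0.1744,  0.09  ]), array([ 0.5049, -0.1873,  0.09  ]), array([ 0.4839, -0.1214,  0.09  ])]
knob [0.58112159 0.0117371  0.1095    ] [0.5804305  0.01299101 0.1095    ]
flange [0.51716906 0.03130114 0.05      ] [0.5145957  0.02691269 0.05      ]
blockcorners [array([0.5537, 0.0553, 0.044 ]), array([ 0.5478, -0.0062,  0.044 ]), array([0.4836, 0.0069, 0.044 ]), array([0.4926, 0.0654, 0.044 ])]
hubtop [array([0.5344, 0.0367, 0.096 ]), array([0.529 , 0.0162, 0.096 ]), array([0.5042, 0.0235, 0.096 ]), array([0.5083, 0.0455, 0.096 ])]
hub tri [0.51805241 0.03113326 0.09626585]
ledge front edge [array([ 0.64387167, -0.05189071,  0.072     ])]
timer 0.86 [0.67788314 0.08174369 0.01      ]
timer 0.93 [0.69722315 0.09562309 0.01      ]
petri 0.86 [0.75267276 0.05488437 0.01      ]
petri 0.58 [0.76169093 0.05678446 0.01      ]
marker 0.88 [ 0.4471613  -0.13990091  0.01      ]
marker 0.68 [ 0.44385378 -0.14376433  0.01      ]
```

```bash
python3 - <<'E'
from h import *
c=manip.camera("top");s=manip.camera("scene")
a=cv2.resize(c["frame"][60:360,0:300,::-1],None,fx=2,fy=2,interpolation=cv2.INTER_CUBIC)
cv2.imwrite("pics/cent_t.png",a)
b=cv2.resize(s["frame"][60:260,100:400,::-1],None,fx=2.6,fy=2.6,interpolation=cv2.INTER_CUBIC)
cv2.imwrite("pics/cent_s.png",b)
E
```

```text
(no output)
```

View pics/cent_t.png

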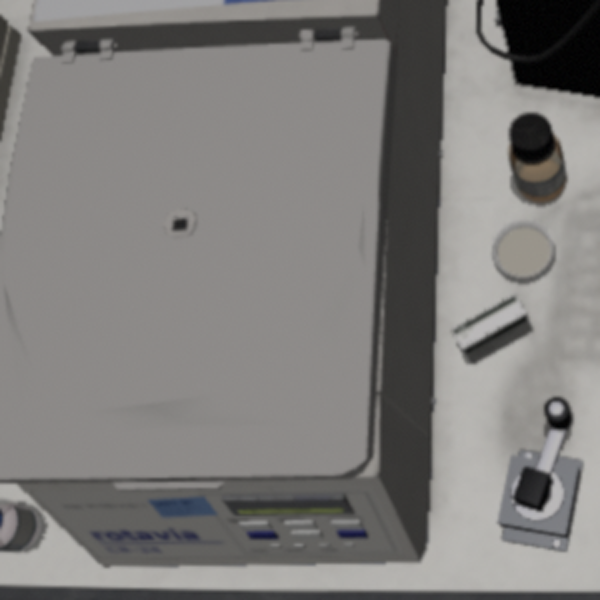

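View pics/cent_s.png

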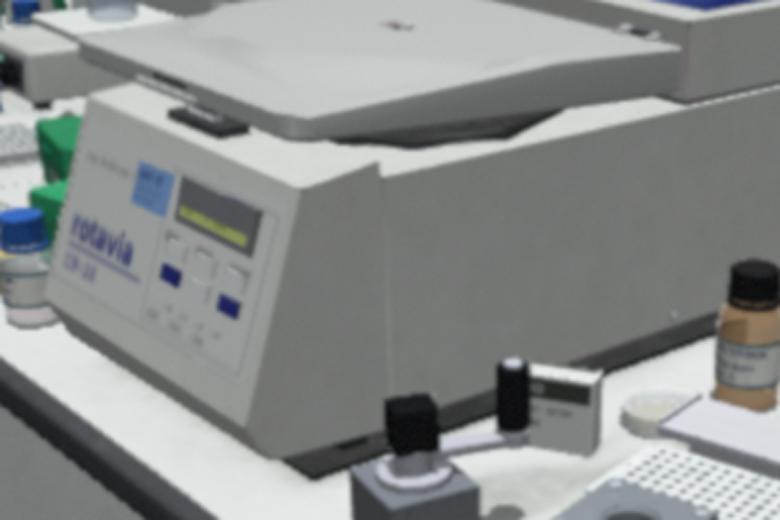

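```bash
python3 - <<'E'
from h import *
c=manip.camera("top");s=manip.camera("scene")
print(tri([c,s],[(188.5,297.5),(100+303/2.6,60+187/2.6)]))
print("wall step", tri([c,s],[(382/2,60+400/2),(100+382/2.6,60+165/2.6)]))
print("bottom",onz(c,(213.5,337),0.0),onz(s,(100+318/2.6,60+478/2.6),0), onz(c,(216,260),0.01), onz(c,(220,80),.01))
print("lid corner",tri([c,s],[(370/2,60+465/2),(100+300/2.6,60+130/2.6)]))
E
```

```text
[0.51230149 0.13025562 0.20319408]
wall step [0.56702733 0.12781304 0.20771493]
bottom [0.46965556 0.13527337 0.        ] [0.51402002 0.1374371  0.        ] [0.60888545 0.13461469 0.01      ] [0.98361325 0.14599229 0.01      ]
lid corner [0.51268314 0.12687697 0.23867312]
```

```bash
cat >> h.py <<'E'
def yaw():
    s,p,R=pose(); z=R.as_matrix()[:,2]; return np.degrees(np.arctan2(z[1],z[0]))
def rel(pt,psi):
    """row for TCP world pt, pointing down, jaw z yaw psi deg"""
    s,p,R=pose(); a=np.radians(psi)
    z=np.array([np.cos(a),np.sin(a),0]);x=np.array([0,0,-1.]);y=np.cross(z,x)
    Rt=Ro.from_matrix(np.c_[x,y,z]); d=R.inv().apply(np.array(pt)-p)*100
    w=np.degrees((R.inv()*Rt).as_rotvec())
    return [float(v) for v in np.r_[d,w].round(2)]
def st():
    s,p,R=pose(); print("t",round(s["t"],2),"tcp",p.round(4),"yaw",round(yaw(),2),"q",np.degrees(s["q"]).round(1),"F",np.round(s["contact_force"],2),"T",np.round(s["wrist_torque"],2),"w",round(s["gripper_width"]*1000,1))
E
python3 -c "
from h import *
st();print(rel([.40,.03,.30],180))"
```

```text
t 1.15 tcp [0.2427 0.576  0.2923] yaw -112.85 q [ 82.   22.    0.5   0.  -68.4 -14.8] F [1.09 0.31 0.49] T [ 0.07 -0.05  0.03] w 86.5
[-0.77, 35.7, 44.2, 67.15, -0.0, 0.0]
```

>>> apply_moves(moves=[[-0.8,35.7,44.2,67,0,0,8.7],[-0.8,35.7,44.2,67,0,0,8.7],[-0.8,35.7,44.2,67,0,0,8.7],[-0.8,35.7,44.2,67,0,0,8.7],[-0.8,35.7,44.2,67,0,0,8.7],[-0.8,35.7,44.2,67,0,0,8.7],[-0.8,35.7,44.2,67,0,0,8.7],[-0.8,35.7,44.2,67,0,0,8.7],[-0.8,35.7,44.2,67,0,0,8.7],[-0.8,35.7,44.2,67,0,0,8.7],[-0.8,35.7,44.2,67,0,0,8.7],[-0.8,35.7,44.2,67,0,0,8.7],[-0.8,35.7,44.2,67,0,0,8.7],[-0.8,35.7,44.2,67,0,0,8.7],[-0.8,35.7,44.2,67,0,0,8.7],[-0.8,35.7,44.2,67,0,0,8.7]])

```text
t: 2.48
tcp_pos: [0.4001, 0.0288, 0.3004]
orientation: [-0.0, 0.707, -0.0, -0.707]
contact_force: [0.3, -1.3, -0.1]
gripper_width: 0.0869
```

```bash
python3 - <<'E'
from h import *
st()
c=manip.camera("wrist"); cv2.imwrite("pics/w1.png",c["frame"][:,:,::-1])
print(proj(c,[[.518,.03,.096],[.581,.0125,.1095],[.529,-.149,.09]]))
print(rel([.581,.0125,.20],180))
E
```

```text
t 2.48 tcp [0.4001 0.0288 0.3004] yaw 179.94 q [ 27.6  -1.  -27.5  -0.  -63.5 -27.6] F [ 0.32 -1.29 -0.13] T [ 0.1  -0.05  0.05] w 86.9
[[175.29358934 233.58590499]
 [ 91.20444234 217.40593713]
 [142.41275867   0.33988678]]
[10.04, 1.74, -18.09, 0.06, -0.01, 0.02]
```

View pics/w1.png

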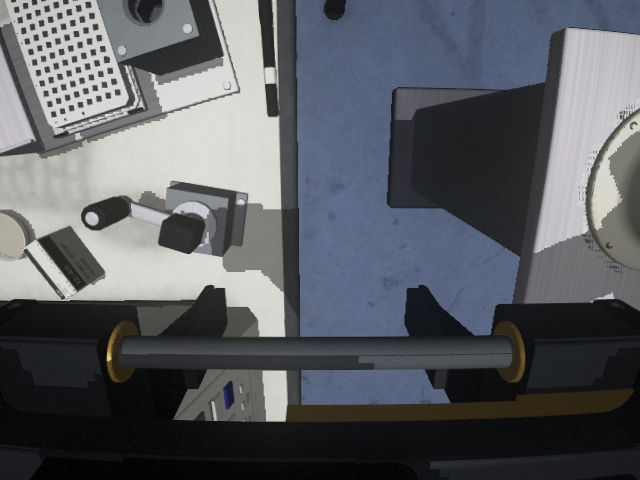

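>>> apply_moves(moves=[[10,1.7,-18.1,0,0,0,4.5],[10,1.7,-18.1,0,0,0,4.5],[10,1.7,-18.1,0,0,0,4.5],[10,1.7,-18.1,0,0,0,4.5],[10,1.7,-18.1,0,0,0,4.5],[10,1.7,-18.1,0,0,0,4.5],[10,1.7,-18.1,0,0,0,4.5]])

```text
t: 3.12
tcp_pos: [0.5814, 0.0142, 0.1966]
orientation: [-0.001, -0.705, -0.0, 0.709]
contact_force: [-0.2, -0.3, 0.1]
gripper_width: 0.05
```

```bash
python3 - <<'E'
from h import *
st()
c=manip.camera("wrist"); cv2.imwrite("pics/w2.png",c["frame"][:,:,::-1])
print(proj(c,[[.518,.03,.096],[.581,.0125,.1095],[.529,-.149,.09]]))
print(rel([.581,.0125,.142],180))
E
```

```text
t 3.12 tcp [0.5814 0.0142 0.1966] yaw -179.88 q [ 17.3  22.9 -13.1  -0.  -54.4 -17.2] F [-0.22 -0.31  0.11] T [0.07 0.05 0.01] w 50.0
[[423.56131299 305.10709862]
 [315.49154656 287.14400736]
 [424.54615024 -43.19035835]]
[5.68, 0.17, -0.03, 0.16, 0.17, -0.03]
```

View pics/w2.png

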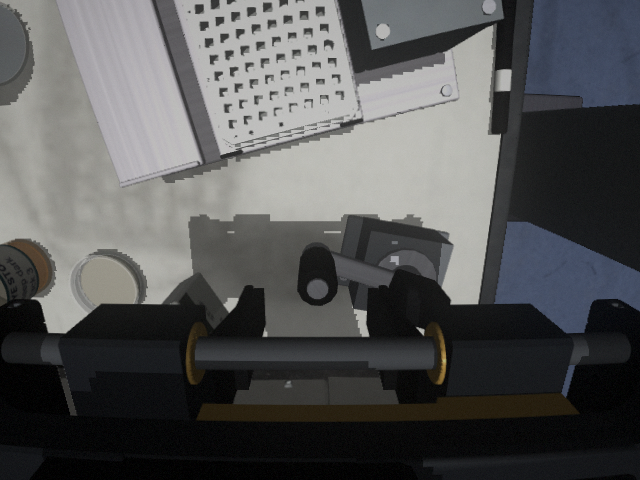

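>>> apply_moves(moves=[[2.7,0.1,0,0,0,0,4.3],[5.4,0.1,0,0,0,0,4.3],[5.4,0.1,0,0,0,0,4.3],[5.4,0.1,0,0,0,0,2.0],[5.4,0.1,0,0,0,0,1.8],[5.4,0.1,0,0,0,0,1.8],[5.4,0.1,0,0,0,0,1.8],[5.4,0.1,0,0,0,0,1.8]], force=6)

```text
t: 3.83
tcp_pos: [0.5812, 0.0133, 0.1466]
orientation: [-0.001, -0.707, -0.001, 0.707]
contact_force: [0.5, -1.7, 1.4]
gripper_width: 0.0218
```

```bash
python3 - <<'E'
from h import *
st()
H=np.array([.5175,.030]); s,p,R=pose(); r=np.linalg.norm(p[:2]-H);a0=np.degrees(np.arctan2(*(p[:2]-H)[::-1]));print(r,a0)
for a in np.linspace(a0,-90,9)[1:]:
    q=H+.065*np.array([np.cos(np.radians(a)),np.sin(np.radians(a))]);print(round(a,1),rel([*q,p[2]],180))
E
```

```text
t 3.83 tcp [0.5812 0.0133 0.1466] yaw -179.83 q [ 17.3  26.  -16.4  -0.  -47.5 -17.1] F [ 0.46 -1.71  1.38] T [0.02 0.12 0.  ] w 21.8
0.06587479478879482 -14.6714952210783
-24.1 [0.0, 0.98, 0.44, 0.17, 0.01, -0.0]
-33.5 [0.0, 1.92, 0.96, 0.17, 0.01, -0.0]
-42.9 [0.0, 2.75, 1.62, 0.17, 0.01, -0.0]
-52.3 [0.0, 3.47, 2.41, 0.17, 0.01, -0.0]
-61.8 [0.0, 4.05, 3.31, 0.17, 0.01, -0.0]
-71.2 [0.0, 4.47, 4.29, 0.17, 0.01, -0.0]
-80.6 [0.0, 4.73, 5.32, 0.17, 0.01, -0.0]
-90.0 [0.0, 4.81, 6.39, 0.17, 0.01, -0.0]
```

>>> apply_moves(moves=[[0,0.5,0.2,0,0,0,1.8],[0,1.0,0.4,0,0,0,1.8],[0,1.5,0.7,0,0,0,1.8],[0,1.9,1.0,0,0,0,1.8],[0,2.35,1.3,0,0,0,1.8],[0,2.75,1.6,0,0,0,1.8],[0,3.1,2.0,0,0,0,1.8],[0,3.5,2.4,0,0,0,1.8],[0,3.8,2.85,0,0,0,1.8],[0,4.05,3.3,0,0,0,1.8],[0,4.3,3.8,0,0,0,1.8],[0,4.5,4.3,0,0,0,1.8],[0,4.6,4.8,0,0,0,1.8],[0,4.75,5.3,0,0,0,1.8],[0,4.8,5.8,0,0,0,1.8],[0,4.8,6.4,0,0,0,1.8],[0,4.8,6.4,0,0,0,1.8],[0,4.8,6.4,0,0,0,4.5],[0,4.8,6.4,0,0,0,4.5],[-6,4.8,6.4,0,0,0,4.5]])

```text
t: 5.5
tcp_pos: [0.5132, -0.0358, 0.1818]
orientation: [-0.001, -0.701, 0.001, 0.713]
contact_force: [0.5, 0.4, -1.3]
gripper_width: 0.0347
```

```bash
python3 - <<'E'
from h import *
st()
c=manip.camera("top"); cv2.imwrite("pics/t3.png",cv2.resize(c["frame"][200:380,200:440,::-1],None,fx=3.3,fy=3.3))
c=manip.camera("wrist"); cv2.imwrite("pics/w3.png",c["frame"][:,:,::-1])
E
```

```text
t 5.5 tcp [ 0.5132 -0.0358  0.1818] yaw -179.94 q [ 14.1  18.2 -23.1  -0.1 -49.7 -13.9] F [ 0.53  0.41 -1.34] T [ 0.08 -0.12 -0.02] w 34.7
```

View pics/t3.png

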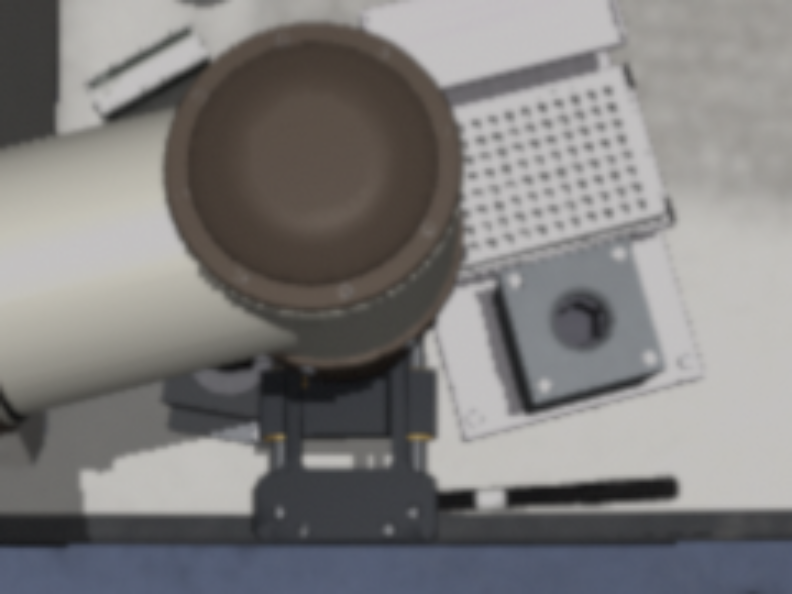

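View pics/w3.png

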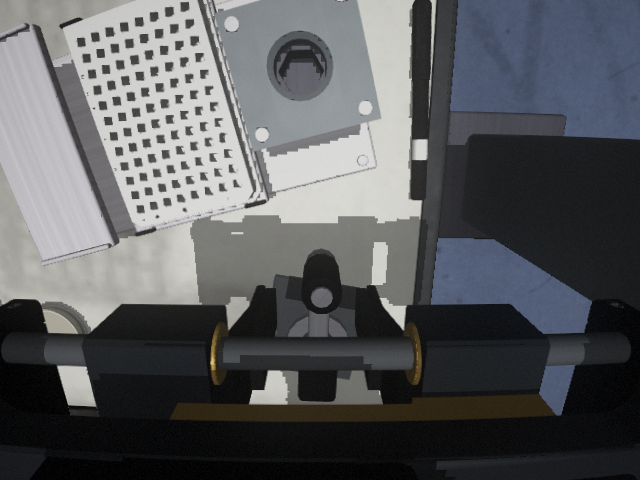

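```bash
python3 - <<'E'
from h import *
c=manip.camera("wrist")
print(proj(c,[[.518,.03,.096],[.518,-.035,.1095],[.528,-.149,.09]]).round(1))
cv2.imwrite("pics/w3a.png",cv2.resize(c["frame"][20:115,240:365,::-1],None,fx=6,fy=6,interpolation=cv2.INTER_CUBIC))
cv2.imwrite("pics/w3b.png",cv2.resize(c["frame"][230:420,210:430,::-1],None,fx=3,fy=3,interpolation=cv2.INTER_CUBIC))
E
```

```text
[[321.6 380.3]
 [323.1 292.5]
 [304.7  60.9]]
```

View pics/w3a.png

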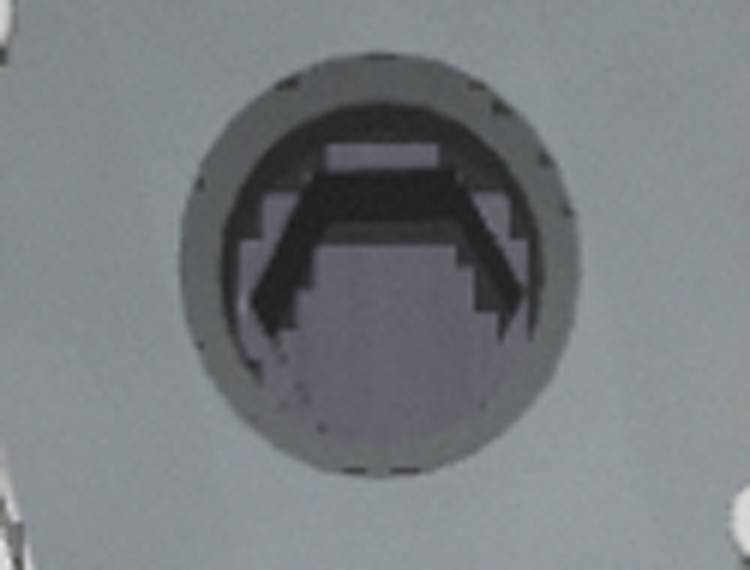

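View pics/w3b.png

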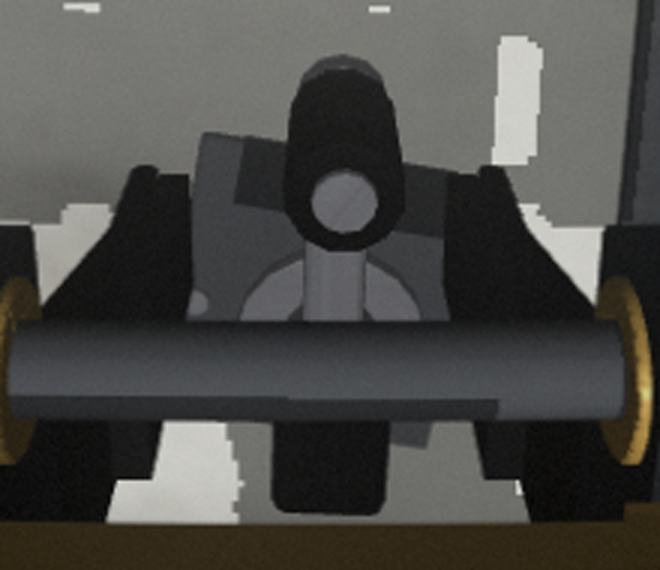

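```bash
python3 - <<'E'
from h import *
c=manip.camera("wrist")
T=lambda x,y:(240+x/6-.42,20+y/6-.42)
print("mouth (chamfer outer)",onz(c,T(380,265),.09))
P=np.array([onz(c,T(*p),.076)[:2] for p in [(250,300),(325,170),(448,170),(522,295)]]);print(P.round(4))
d=np.diff(P,axis=0);print(np.linalg.norm(d,axis=1),np.degrees(np.arctan2(d[:,1],d[:,0]))%60)
print("ctr from corners",(P[0]+P[3])/2)
k=onz(c,(210+345/3-.3,230+202/3-.3),.1095);print("knob",k)
h=onz(c,(210+328/3-.3,230+513/3-.3),.096);print("hub rear top edge",h)
s,p,R=pose();print(rel([.5175,.03,.20],180))
E
```

```text
mouth (chamfer outer) [ 0.52689089 -0.14726867  0.09      ]
[[ 0.5387 -0.1467]
 [ 0.5321 -0.1573]
 [ 0.5216 -0.1573]
 [ 0.5151 -0.1471]]
[0.01246398 0.01056431 0.01201656] [5.79267684e+01 8.20503143e-03 2.48347971e+00]
ctr from corners [ 0.52691732 -0.14693458]
knob [ 0.51550716 -0.03330545  0.1095    ]
hub rear top edge [0.51785525 0.04384384 0.096     ]
[-1.03, -6.51, 0.05, 0.17, -0.18, 0.01]
```

>>> apply_moves(moves=[[-3,-2,0,0,0,0,6],[-3,-6.4,-0.3,0,0,0,6],[-2,-6.5,-0.4,0,0,0,6],[-1,-6.5,-0.4,0,0,0,6],[-1,-6.5,-0.4,0,0,0,6]])

```text
t: 6.12
tcp_pos: [0.5199, 0.0295, 0.1963]
orientation: [-0.002, -0.706, -0.0, 0.709]
contact_force: [-0.9, 0.4, -0.6]
gripper_width: 0.0594
```

```bash
python3 - <<'E'
from h import *
st()
c=manip.camera("wrist"); cv2.imwrite("pics/w4.png",c["frame"][:,:,::-1])
print(proj(c,[[.517,.0295,.096]]).round(1))
print(rel([.517,.0295,.131],180))
E
```

```text
t 6.12 tcp [0.5199 0.0295 0.1963] yaw -179.84 q [ 21.1  17.5 -21.7  -0.  -51.1 -20.9] F [-0.95  0.42 -0.63] T [0.03 0.03 0.02] w 59.4
[[320.2 280.6]]
[6.62, -0.06, 0.32, 0.14, 0.16, -0.1]
```

View pics/w4.png

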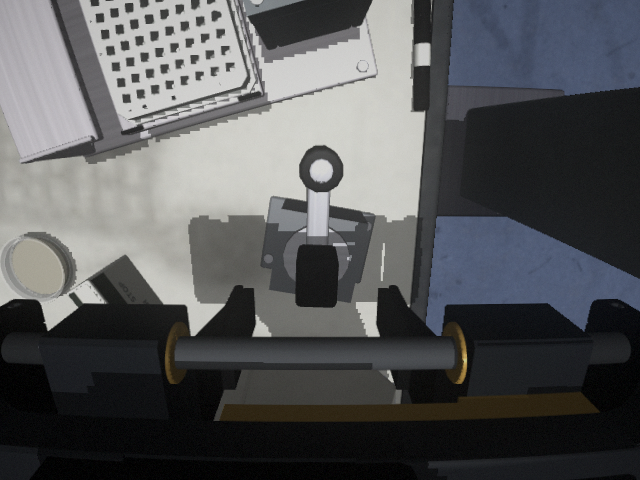

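>>> apply_moves(moves=[[3.3,0,0.15,0,0,0,6],[6.6,0,0.15,0,0,0,6],[6.8,0,0.15,0,0,0,6],[6.8,0,0.15,0,0,0,6],[6.8,0,0.15,0,0,0,2.2],[6.8,0,0.15,0,0,0,2.0],[6.8,0,0.15,0,0,0,2.0],[6.8,0,0.15,0,0,0,2.0],[6.8,0,0.15,0,0,0,2.0],[6.8,0,0.15,0,0,0,2.0],[6.8,0,0.15,0,0,0,2.0]], force=45)

```text
t: 7.08
tcp_pos: [0.519, 0.029, 0.1297]
orientation: [-0.001, -0.706, -0.0, 0.708]
contact_force: [-0.4, -0.1, 3.2]
gripper_width: 0.024
```

```bash
python3 - <<'E'
from h import *
st()
c=manip.camera("wrist"); cv2.imwrite("pics/w5.png",c["frame"][:,:,::-1])
E
```

```text
t 7.08 tcp [0.519  0.029  0.1297] yaw -179.85 q [ 21.1  22.5 -26.1   0.1 -41.5 -21. ] F [-0.38 -0.07  3.22] T [ 0.02  0.16 -0.04] w 24.0
```

View pics/w5.png

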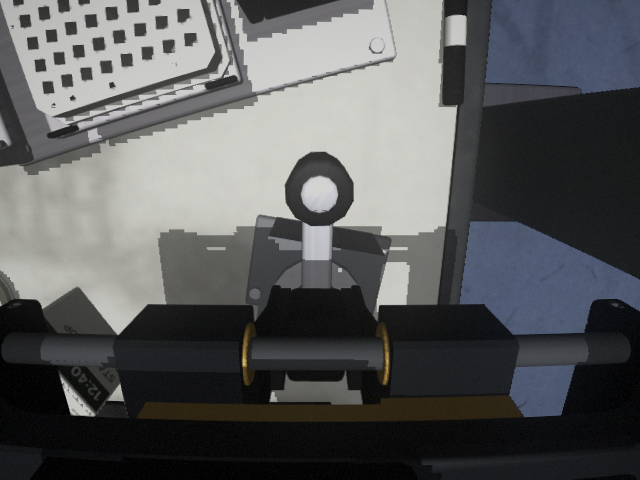

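```bash
python3 - <<'E'
from h import *
c=manip.camera("wrist"); s,p,R=pose()
k=onz(c,(319,195),.1095); print("knob",k,"rel tcp", R.inv().apply(k-p))
print(rel([.519,.029,.24],180))
E
```

```text
knob [ 0.51828047 -0.03255758  0.1095    ] rel tcp [0.02027426 0.06154001 0.00084491]
[-11.03, 0.02, 0.02, 0.16, 0.11, -0.09]
```

>>> apply_moves(moves=[[-1,0,0,0,0,0,2.0],[-3,0,0,0,0,0,2.0],[-5,0,0,0,0,0,2.0],[-8,0,0,0,0,0,2.0],[-11,0,0,0,0,0,2.0],[-11,0,0,0,0,0,2.0],[-11,0,0,0,0,0,2.0]])

```text
t: 7.77
tcp_pos: [0.5195, 0.0294, 0.2416]
orientation: [0.001, 0.708, 0.001, -0.707]
contact_force: [-0.8, 0.3, -2.7]
gripper_width: 0.0237
```

```bash
python3 - <<'E'
from h import *
st()
c=manip.camera("wrist"); s,p,R=pose(); cv2.imwrite("pics/w6.png",c["frame"][:,:,::-1])
c=manip.camera("scene"); cv2.imwrite("pics/s6.png",cv2.resize(c["frame"][120:280,180:400,::-1],None,fx=3.5,fy=3.5,interpolation=cv2.INTER_CUBIC))
# drive targets
for k in (60,75): print(k, rel([.527,-.148,.24],k-90+180+180))
E
```

```text
t 7.77 tcp [0.5195 0.0294 0.2416] yaw -179.85 q [ 21.1  14.4 -18.5   0.  -57.  -21. ] F [-0.78  0.27 -2.73] T [ 0.1   0.01 -0.04] w 23.7
60 [-0.1, 17.7, -0.85, -149.88, 0.21, 0.31]
75 [-0.1, 17.7, -0.85, -164.88, 0.18, 0.36]
```

View pics/s6.png

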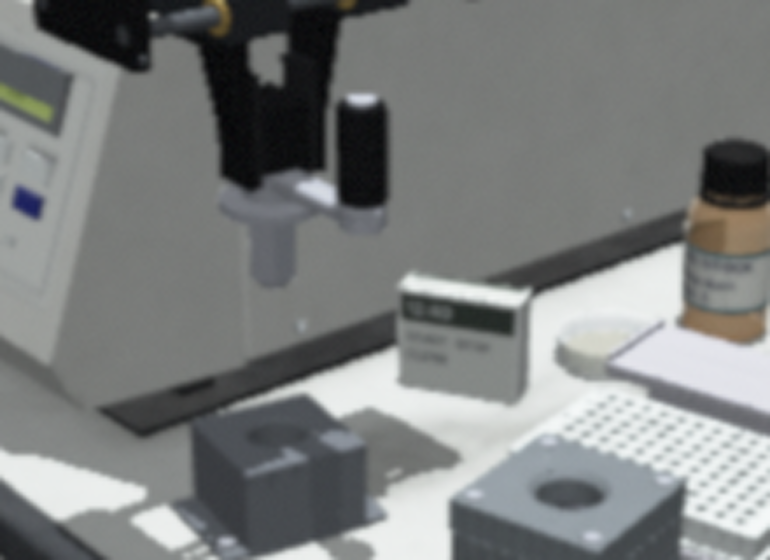

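View pics/w6.png

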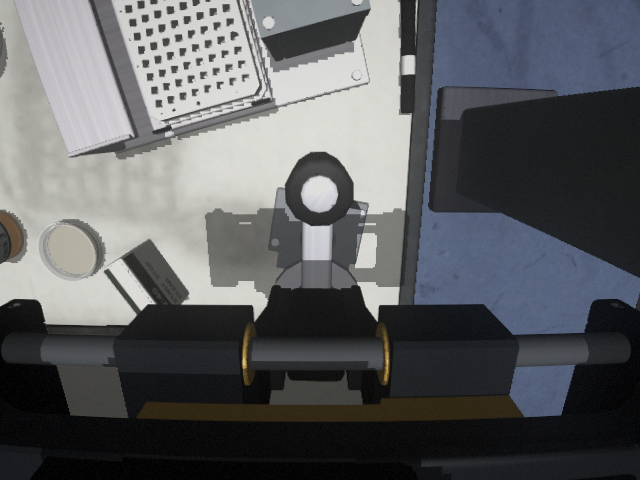

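```bash
python3 - <<'E'
from h import *
c=manip.camera("scene"); s,p,R=pose()
for dy in (0,-.0025,-.0035):
    X=[p+R.apply(np.array([.0497+.036+a,dy,.0005])) for a in (0,.01,.031,.036)]
    print(dy,((proj(c,X)-[180,120])*3.5).round(1).tolist())
cp=-np.array(c["R"]).T@np.array(c["t"]);d=cp-p;print("cam",cp,"bearing",np.degrees(np.arctan2(d[1],d[0])))
cv2.imwrite("pics/s6z.png",cv2.resize(c["frame"][165:215,230:300,::-1],None,fx=11,fy=11,interpolation=cv2.INTER_CUBIC))
E
```

```text
0 [[273.3, 211.2], [273.9, 232.8], [275.1, 277.4], [275.4, 287.9]]
-0.0025 [[269.8, 209.5], [270.5, 231.1], [271.7, 275.6], [272.0, 286.1]]
-0.0035 [[268.5, 208.8], [269.1, 230.4], [270.4, 274.9], [270.7, 285.4]]
cam [ 0.04337977 -0.64042159  0.48241708] bearing -125.34348569172968
```

View pics/s6z.png

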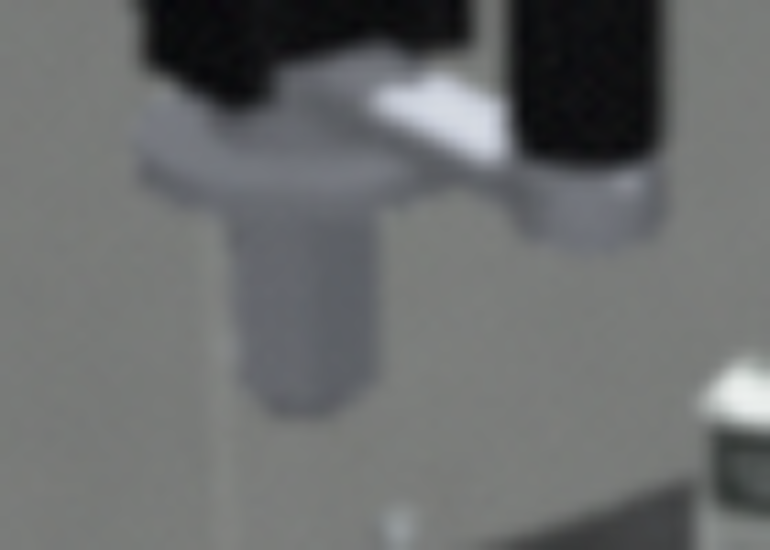

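```bash
python3 - <<'E'
from h import *
print(rel([.5292,-.1468,.235],300))
E
```

```text
[0.36, 17.58, -1.08, -119.87, 0.31, 0.25]
```

>>> apply_moves(moves=[[0,4,-0.3,0,0,0,2.0],[0,8,-0.6,0,0,0,2.0],[0.3,12,-0.8,-7,0,0,2.0],[0.3,16,-1,-14,0,0,2.0],[0.3,17.6,-1.1,-21,0,0,2.0],[0.3,17.6,-1.1,-28,0,0,2.0],[0.3,17.6,-1.1,-35,0,0,2.0],[0.3,17.6,-1.1,-42,0,0,2.0],[0.3,17.6,-1.1,-49,0,0,2.0],[0.3,17.6,-1.1,-56,0,0,2.0],[0.3,17.6,-1.1,-63,0,0,2.0],[0.3,17.6,-1.1,-70,0,0,2.0],[0.3,17.6,-1.1,-77,0,0,2.0],[0.3,17.6,-1.1,-84,0,0,2.0],[0.3,17.6,-1.1,-91,0,0,2.0],[0.3,17.6,-1.1,-98,0,0,2.0],[0.3,17.6,-1.1,-105,0,0,2.0],[0.3,17.6,-1.1,-112,0,0,2.0],[0.3,17.6,-1.1,-119.9,0.3,0.25,2.0],[0.3,17.6,-1.1,-119.9,0.3,0.25,2.0]])

```text
t: 9.58
tcp_pos: [0.5285, -0.147, 0.2338]
orientation: [0.612, 0.352, 0.614, -0.353]
contact_force: [0.0, -0.9, -2.4]
gripper_width: 0.0236
```

```bash
python3 - <<'E'
from h import *
st(); s,p,R=pose()
c=manip.camera("scene"); cv2.imwrite("pics/s7.png",cv2.resize(c["frame"][150:350,220:460,::-1],None,fx=3.3,fy=3.3,interpolation=cv2.INTER_CUBIC))
X=[p+R.apply(np.array([.0497+.036+a,-.0025,0])) for a in (0,.036)]+[[.527,-.148,.09]]
print(((proj(c,X)-[220,150])*3.3).round(1).tolist())
c=manip.camera("wrist"); cv2.imwrite("pics/w7.png",c["frame"][:,:,::-1])
print(proj(c,[[.527,-.148,.09]]))
k=(R.apply([.0497-.0295,.0625,0])+p); print(proj(c,k))
print(rel([.5292,-.1468,.17],300))
E
```

```text
t 9.58 tcp [ 0.5285 -0.147   0.2338] yaw -59.84 q [  1.4  17.6 -15.1  -0.  -57.5 118.8] F [ 0.04 -0.88 -2.35] T [-0.09  0.02  0.02] w 23.6
[[405.5, 236.1], [401.8, 315.3], [401.4, 361.1]]
[[316.76153139 258.79587111]]
[[315.78056882 195.79934533]]
[6.43, 0.06, 0.01, -0.14, -0.08, 0.15]
```

View pics/s7.png

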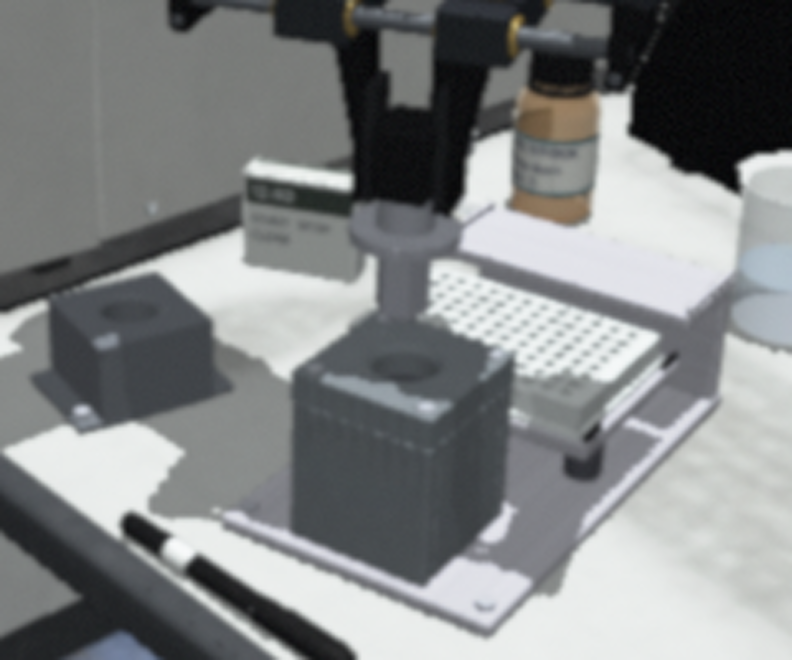

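View pics/w7.png

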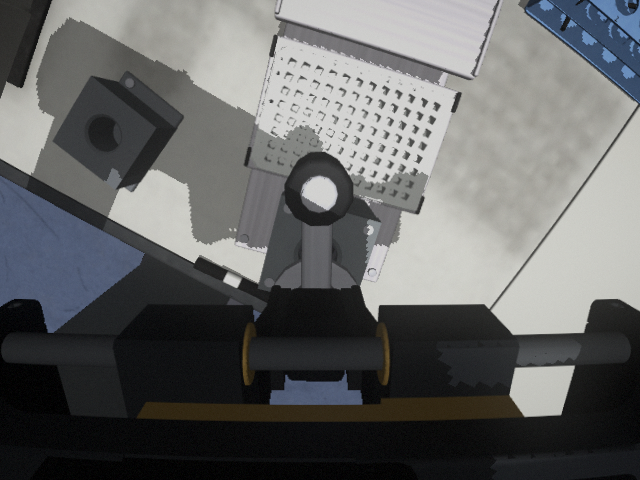

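```bash
python3 - <<'E'
from h import *
print(rel([.5305,-.148,.205],300))
E
```

```text
[2.93, 0.1, 0.17, -0.14, -0.08, 0.15]
```

>>> apply_moves(moves=[[0.8,0.1,0.2,0,0,0,2.0],[1.6,0.1,0.2,0,0,0,2.0],[2.4,0.1,0.2,0,0,0,2.0],[2.9,0.1,0.2,0,0,0,2.0],[2.9,0.1,0.2,0,0,0,2.0]])

```text
t: 10.1
tcp_pos: [0.5298, -0.1482, 0.2032]
orientation: [0.61, 0.353, 0.614, -0.356]
contact_force: [0.4, 0.2, -2.3]
gripper_width: 0.0238
```

```bash
python3 - <<'E'
from h import *
st(); s,p,R=pose()
c=manip.camera("scene"); cv2.imwrite("pics/s8.png",cv2.resize(c["frame"][190:290,290:410,::-1],None,fx=6,fy=6,interpolation=cv2.INTER_CUBIC))
E
```

```text
t 10.1 tcp [ 0.5298 -0.1482  0.2032] yaw -60.19 q [  1.2  19.7 -17.1  -0.  -53.6 118.6] F [ 0.38  0.18 -2.31] T [-0.11 -0.01  0.01] w 23.8
```

View pics/s8.png

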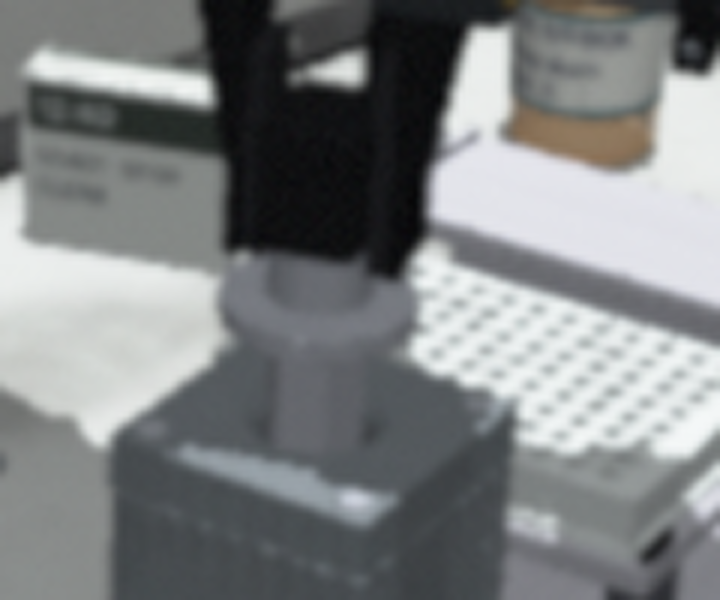

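>>> apply_moves(moves=[[0.3,0,0,0,0,0,2.0],[0.6,0,0,0,0,0,2.0],[0.8,0,0,0,0,0,2.0],[0.8,0,0,0,0,0,2.0]])

```text
t: 10.48
tcp_pos: [0.5299, -0.1482, 0.1958]
orientation: [0.61, 0.353, 0.614, -0.356]
contact_force: [-0.2, 0.3, -1.9]
gripper_width: 0.0235
```

```bash
python3 -c "
from h import *
st()"
```

```text
t 10.48 tcp [ 0.5299 -0.1482  0.1958] yaw -60.17 q [  1.2  20.2 -17.6  -0.  -52.6 118.6] F [-0.24  0.34 -1.92] T [-0.06 -0.05  0.01] w 23.5
```

>>> apply_moves(moves=[[0.15,0,0,0,0,0,2.0],[0.3,0,0,0,0,0,2.0],[0.4,0,0,0,0,0,2.0],[0.4,0,0,0,0,0,2.0]])

```text
t: 10.82
tcp_pos: [0.5305, -0.1481, 0.1922]
orientation: [0.611, 0.354, 0.613, -0.355]
contact_force: [0.8, 1.2, -0.5]
gripper_width: 0.0235
```

```bash
python3 -c "
from h import *
st()"
```

```text
t 10.82 tcp [ 0.5305 -0.1481  0.1922] yaw -60.15 q [  1.3  20.4 -17.8  -0.  -52.  118.6] F [ 0.83  1.18 -0.55] T [ 0.14 -0.32  0.04] w 23.5
```

>>> apply_moves(moves=[[0.1,0.06,-0.03,0,0,0,2.0],[0.2,0.06,-0.03,0,0,0,2.0],[0.3,0.06,-0.03,0,0,0,2.0]])

```text
t: 11.07
tcp_pos: [0.5312, -0.1475, 0.1898]
orientation: [0.611, 0.354, 0.613, -0.355]
contact_force: [0.9, 0.7, -2.3]
gripper_width: 0.0237
```

```bash
python3 -c "
from h import *
st()"
```

```text
t 11.07 tcp [ 0.5312 -0.1475  0.1898] yaw -60.15 q [  1.3  20.6 -18.   -0.  -51.6 118.5] F [ 0.89  0.66 -2.32] T [ 0.17 -0.17  0.05] w 23.7
```

>>> apply_moves(moves=[[0.15,0.04,-0.02,0,0,0,2.0],[0.3,0.04,-0.02,0,0,0,2.0],[0.4,0.04,-0.02,0,0,0,2.0],[0.4,0.04,-0.02,0,0,0,2.0]])

```text
t: 11.4
tcp_pos: [0.5311, -0.1471, 0.1851]
orientation: [0.611, 0.354, 0.613, -0.355]
contact_force: [0.3, 0.5, -1.9]
gripper_width: 0.0241
```

```bash
python3 -c "
from h import *
st()"
```

```text
t 11.4 tcp [ 0.5311 -0.1471  0.1851] yaw -60.16 q [  1.4  20.9 -18.3  -0.  -51.1 118.5] F [ 0.3   0.47 -1.94] T [-0.02 -0.17  0.01] w 24.1
```

In the hex (flange about 9 mm up, no resistance). Continuing down gently.

>>> apply_moves(moves=[[0.2,0,0,0,0,0,2.0],[0.4,0,0,0,0,0,2.0],[0.6,0,0,0,0,0,2.0],[0.7,0,0,0,0,0,2.0],[0.7,0,0,0,0,0,2.0]])

```text
t: 11.82
tcp_pos: [0.5311, -0.1471, 0.1777]
orientation: [0.611, 0.354, 0.613, -0.355]
contact_force: [0.8, -0.9, -2.5]
gripper_width: 0.0231
```

```bash
python3 -c "
from h import *
st()"
```

```text
t 11.82 tcp [ 0.5311 -0.1471  0.1777] yaw -60.16 q [  1.4  21.4 -18.8  -0.  -50.1 118.5] F [ 0.81 -0.9  -2.55] T [-0.04 -0.2  -0.02] w 23.1
```

>>> apply_moves(moves=[[0.1,0,0,0,0,0,2.0],[0.2,0,0,0,0,0,2.0],[0.2,0,0,0,0,0,2.0]])

```text
t: 12.07
tcp_pos: [0.5311, -0.1471, 0.1758]
orientation: [0.611, 0.354, 0.613, -0.355]
contact_force: [0.5, -0.3, -1.0]
gripper_width: 0.0237
```

```bash
python3 -c "
from h import *
st()"
```

```text
t 12.07 tcp [ 0.5311 -0.1471  0.1758] yaw -60.15 q [  1.4  21.5 -18.9  -0.  -49.8 118.5] F [ 0.46 -0.35 -0.97] T [-0.04 -0.09 -0.05] w 23.7
```

>>> apply_moves(moves=[[0.1,0,0,0,0,0,2.0],[0.15,0,0,0,0,0,2.0],[0.15,0,0,0,0,0,2.0]])

```text
t: 12.32
tcp_pos: [0.5311, -0.1471, 0.1757]
orientation: [0.611, 0.353, 0.613, -0.355]
contact_force: [-3.0, 0.8, 6.8]
gripper_width: 0.0238
```

```bash
python3 - <<'E'
from h import *
st(); s,p,R=pose()
c=manip.camera("scene"); cv2.imwrite("pics/s9.png",cv2.resize(c["frame"][190:330,290:450,::-1],None,fx=5,fy=5,interpolation=cv2.INTER_CUBIC))
E
```

```text
t 12.32 tcp [ 0.5311 -0.1471  0.1757] yaw -60.13 q [  1.4  21.5 -18.9   0.  -49.8 118.5] F [-2.96  0.79  6.8 ] T [0.51 0.72 0.02] w 23.8
```

View pics/s9.png

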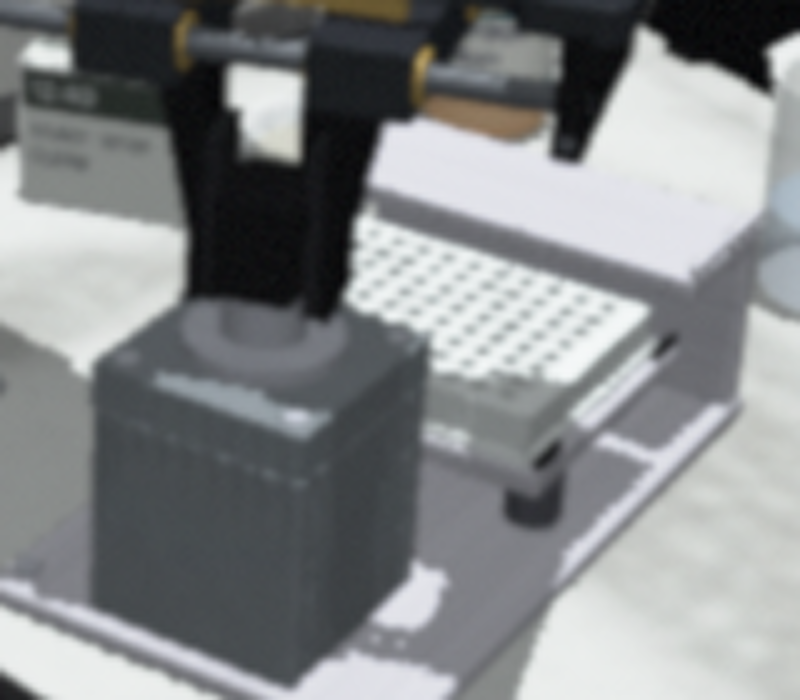

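>>> apply_moves(moves=[[-0.1,0,0.02,5,0,0,2.0],[-0.1,0,0.04,10,0,0,2.0],[-0.1,-0.01,0.065,15,0,0,2.0],[-0.1,-0.015,0.085,20,0,0,2.0],[-0.1,-0.02,0.105,25,0,0,2.0],[-0.1,-0.03,0.125,30,0,0,2.0]], force=50)

```text
t: 12.87
tcp_pos: [0.5317, -0.1482, 0.1772]
orientation: [-0.498, -0.501, -0.499, 0.502]
contact_force: [-0.2, 0.2, 0.8]
gripper_width: 0.0236
```

```bash
python3 -c "
from h import *
st()"
```

```text
t 12.87 tcp [ 0.5317 -0.1482  0.1772] yaw -90.33 q [  1.3  21.5 -18.7   0.  -50.   88.4] F [-0.25  0.19  0.78] T [0.29 0.08 0.1 ] w 23.6
```

>>> apply_moves(moves=[[0.1,0,0.03,7,0,0,2.0],[0.15,-0.01,0.06,14,0,0,2.0],[0.15,-0.02,0.09,21,0,0,2.0],[0.15,-0.03,0.12,28,0,0,2.0],[0.15,-0.045,0.14,35,0,0,2.0],[0.15,-0.065,0.17,42,0,0,2.0],[0.15,-0.085,0.19,49,0,0,2.0],[0.15,-0.11,0.21,56,0,0,2.0],[0.15,-0.135,0.22,63,0,0,2.0],[0.15,-0.165,0.235,70,0,0,2.0],[0.15,-0.195,0.245,77,0,0,2.0],[0.15,-0.225,0.25,84,0,0,2.0],[0.15,-0.255,0.25,91,0,0,2.0],[0.15,-0.285,0.245,98,0,0,2.0],[0.15,-0.315,0.24,105,0,0,2.0],[0.15,-0.345,0.23,112,0,0,2.0],[0.15,-0.37,0.22,119,0,0,2.0],[0.15,-0.4,0.2,126,0,0,2.0],[0.15,-0.42,0.18,133,0,0,2.0],[0.15,-0.44,0.16,140,0,0,2.0]])

```text
t: 14.53
tcp_pos: [0.5273, -0.1496, 0.1771]
orientation: [0.302, -0.639, 0.303, 0.64]
contact_force: [-2.4, 3.2, 5.2]
gripper_width: 0.0237
```

```bash
python3 - <<'E'
from h import *
st(); s,p,R=pose()
c=manip.camera("scene"); cv2.imwrite("pics/s10.png",cv2.resize(c["frame"][190:330,290:450,::-1],None,fx=5,fy=5,interpolation=cv2.INTER_CUBIC))
c=manip.camera("wrist"); cv2.imwrite("pics/w10.png",c["frame"][:,:,::-1])
E
```

```text
t 14.53 tcp [ 0.5273 -0.1496  0.1771] yaw 129.38 q [  1.1  21.1 -19.3   0.  -49.7 -51.8] F [-2.41  3.17  5.24] T [0.97 0.58 0.16] w 23.7
```

View pics/s10.png

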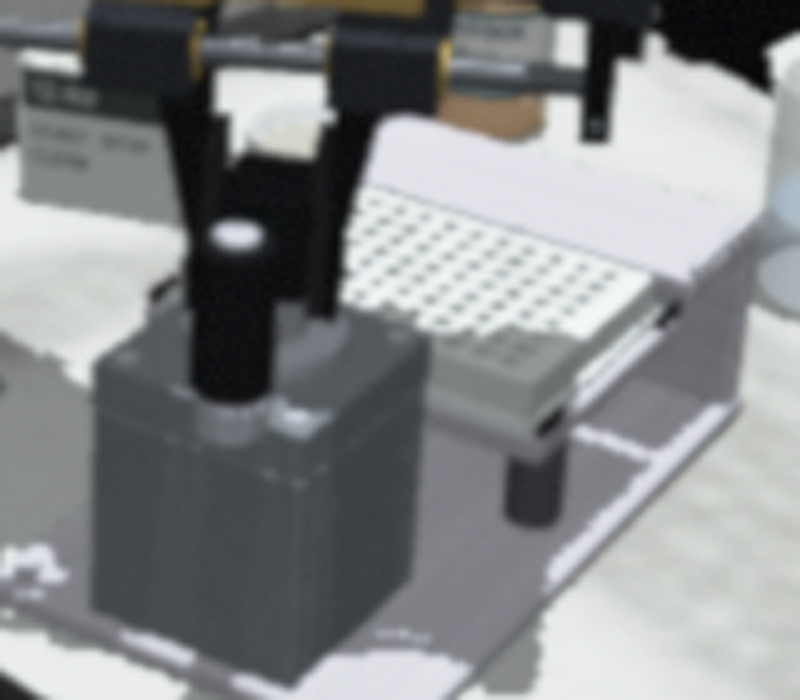

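View pics/w10.png

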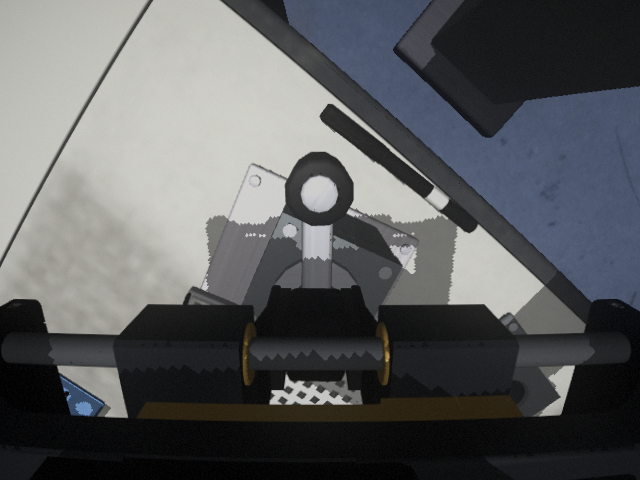

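```bash
python3 - <<'E'
import cv2
a=cv2.imread("pics/scene0.png");cv2.imwrite("pics/z0.png",cv2.resize(a[205:305,345:445],None,fx=6,fy=6,interpolation=cv2.INTER_CUBIC)[:, :])
a=cv2.imread("pics/top0.png");cv2.imwrite("pics/z1.png",cv2.resize(a[180:300,300:415],None,fx=5,fy=5,interpolation=cv2.INTER_CUBIC))
from h import *
c=manip.camera("scene");cv2.imwrite("pics/z2.png",cv2.resize(c["frame"][205:305,345:445,::-1],None,fx=6,fy=6,interpolation=cv2.INTER_CUBIC))
E
```

```text
(no output)
```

View pics/z0.png

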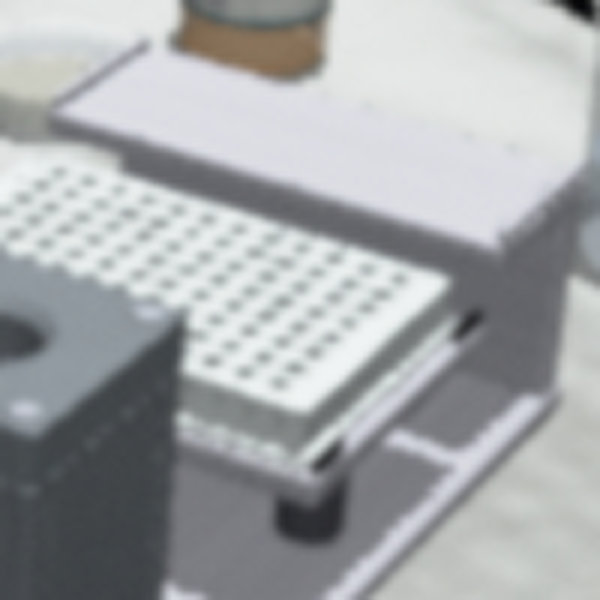

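View pics/z1.png

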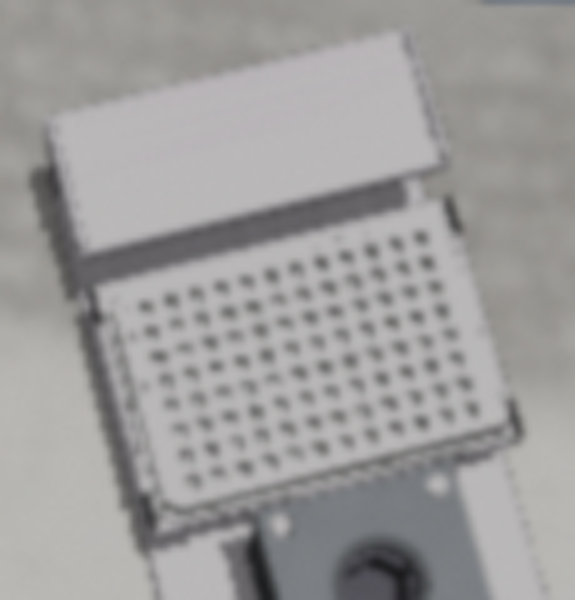

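View pics/z2.png

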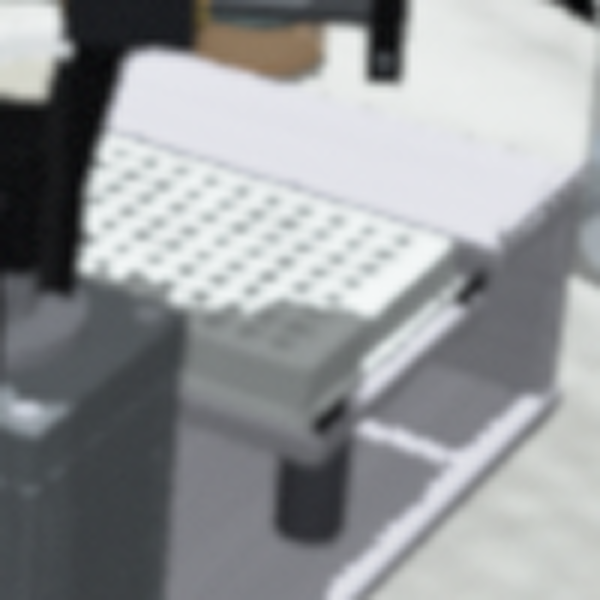

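```bash
python3 - <<'E'
from h import *
c=manip.camera("top");s=manip.camera("scene")
S=lambda x,y:(345+x/6-.42,205+y/6-.42)
T=lambda x,y:(300+x/5-.4,180+y/5-.4)
pts={"ledgeFR":((498,247),(440,163)),"ledgeFL":((50,118),(85,250)),"ledgeBR":((577,168),(405,33)),"plateRR":((450,283),(445,203)),"plateFR":((307,412),(495,415)),
"baseR?":((560,400),(0,0))}
for k,(a,b) in pts.items():
    X=tri([c,s],[T(*b),S(*a)]);print(k,X.round(4),"reproj",(proj(s,X)-S(*a)).round(2),(proj(c,X)-T(*b)).round(2))
L=onz(s,S(498,247),.072);print(L)
# sensitivity: plateRR ray at different platform heights
for h in (.046,.05,.054,.056):print(h,onz(s,S(450,283),h+.014)[:2].round(4),onz(c,T(445,203),h+.014)[:2].round(4))
# now vs before rise
for a in [(450,283),(455,240)]:pass
X=tri([c,s],[T(445,203),S(450,283)])
for dz in (.009,.010,.0113,.0125): print(dz,(proj(s,X+[0,0,dz])-[345-.42,205-.42])*6)
E
```

```text
ledgeFR [ 0.6801 -0.1756  0.0705] reproj [[-0.22  0.05]] [[ 0.13 -0.15]]
ledgeFL [ 0.6479 -0.0499  0.069 ] reproj [[ 1.05 -0.19]] [[-0.62  0.78]]
ledgeBR [ 0.727  -0.1642  0.0735] reproj [[ 0.19 -0.05]] [[-0.12  0.13]]
plateRR [ 0.6651 -0.1759  0.0661] reproj [[ 1.21 -0.28]] [[-0.7   0.79]]
plateFR [ 0.5912 -0.1921  0.0638] reproj [[-0.15  0.03]] [[ 0.08 -0.09]]
baseR? [ 0.8392 -0.0422 -0.1019] reproj [[-21.19   2.44]] [[ 13.71 -13.31]]
[ 0.67829567 -0.17735272  0.072     ]
0.046 [ 0.6721 -0.1685] [ 0.6684 -0.178 ]
0.05 [ 0.6662 -0.1729] [ 0.6672 -0.1775]
0.054 [ 0.6602 -0.1774] [ 0.666  -0.1769]
0.056 [ 0.6573 -0.1796] [ 0.6654 -0.1766]
0.009 [[460.91900017 249.67691405]]
0.01 [[461.32778116 246.14072413]]
0.0113 [[461.85990435 241.53802589]]
0.0125 [[462.3518068  237.28369929]]
```

>>> apply_moves(moves=[[0.1,0,0.03,7,0,0,2.0],[0.1,-0.01,0.06,14,0,0,2.0],[0.1,-0.02,0.09,21,0,0,2.0],[0.1,-0.03,0.12,28,0,0,2.0],[0.1,-0.045,0.14,35,0,0,2.0],[0.1,-0.065,0.16,42,0,0,2.0],[0.1,-0.085,0.18,49,0,0,2.0],[0.1,-0.11,0.2,56,0,0,2.0],[0.1,-0.135,0.21,63,0,0,2.0],[0.1,-0.16,0.225,70,0,0,2.0],[0.1,-0.185,0.235,77,0,0,2.0],[0.1,-0.215,0.24,84,0,0,2.0],[0.1,-0.24,0.24,91,0,0,2.0],[0.1,-0.27,0.24,98,0,0,2.0],[0.1,-0.27,0.24,98,0,0,2.0]])

```text
t: 16.03
tcp_pos: [0.528, -0.1461, 0.1758]
orientation: [0.68, -0.192, 0.681, 0.192]
contact_force: [-1.9, 2.0, 4.2]
gripper_width: 0.0236
```

```bash
python3 - <<'E'
from h import *
st(); s,p,R=pose()
c=manip.camera("scene"); cv2.imwrite("pics/s11.png",cv2.resize(c["frame"][190:330,290:450,::-1],None,fx=5,fy=5,interpolation=cv2.INTER_CUBIC))
E
```

```text
t 16.03 tcp [ 0.528  -0.1461  0.1758] yaw 31.56 q [   1.5   21.2  -19.4    0.   -49.5 -150. ] F [-1.92  1.96  4.21] T [0.5  0.32 0.05] w 23.6
```

View pics/s11.png

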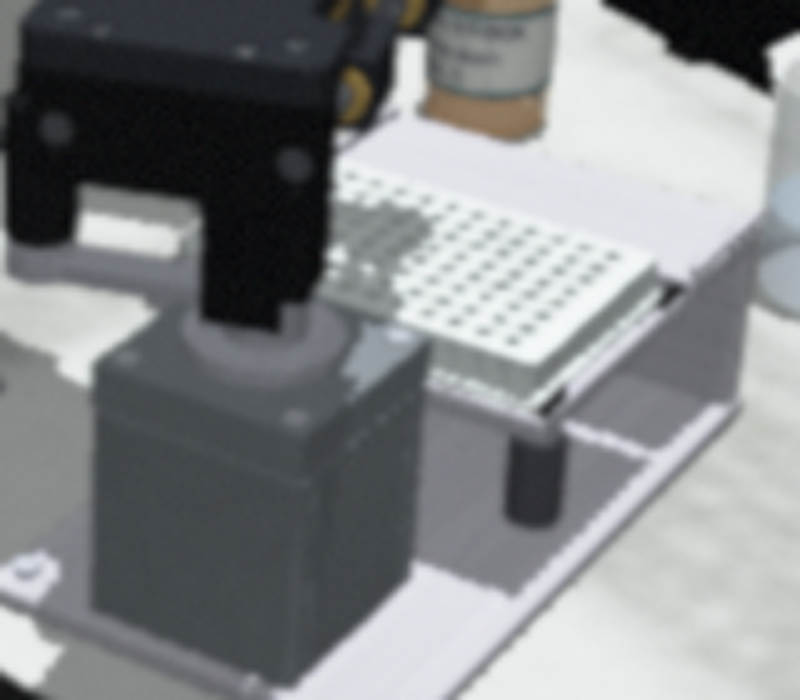

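>>> apply_moves(moves=[[0,0,0,0,0,0,5],[0,0,0,0,0,0,5],[0,0,0,0,0,0,5],[0,0,0,0,0,0,5],[-2,0,0,0,0,0,5],[-5,0,0,0,0,0,5],[-8,0,0,0,0,0,5],[-10,0,0,-7,0,0,5],[-10,0,0,-14,0,0,5],[-10,0,0,-21,0,0,5]])

```text
t: 16.92
tcp_pos: [0.5288, -0.1462, 0.2774]
orientation: [0.633, -0.317, 0.632, 0.316]
contact_force: [-0.1, 0.2, -0.1]
gripper_width: 0.0502
```

```bash
python3 - <<'E'
from h import *
st(); s,p,R=pose()
print(rel([.44,-.12,.33],180))
E
```

```text
t 16.92 tcp [ 0.5288 -0.1462  0.2774] yaw 53.12 q [   1.5   15.2  -11.8    0.   -62.9 -128.4] F [-0.06  0.23 -0.09] T [-0.08 -0.12 -0.01] w 50.2
[-5.28, 8.67, -3.23, -126.88, -0.09, 0.12]
```

>>> apply_moves(moves=[[-2,3,-1,-7,0,0,5],[-4,6,-2,-14,0,0,5],[-5.3,8.7,-3.2,-21,0,0,5],[-5.3,8.7,-3.2,-28,0,0,5],[-5.3,8.7,-3.2,-35,0,0,5],[-5.3,8.7,-3.2,-42,0,0,5],[-5.3,8.7,-3.2,-49,0,0,5],[-5.3,8.7,-3.2,-56,0,0,5],[-5.3,8.7,-3.2,-63,0,0,5],[-5.3,8.7,-3.2,-70,0,0,5],[-5.3,8.7,-3.2,-77,0,0,5],[-5.3,8.7,-3.2,-84,0,0,5],[-5.3,8.7,-3.2,-91,0,0,5],[-5.3,8.7,-3.2,-98,0,0,5],[-5.3,8.7,-3.2,-105,0,0,5],[-5.3,8.7,-3.2,-112,0,0,5],[-5.3,8.7,-3.2,-119,0,0,5],[-5.3,8.7,-3.2,-127,0,0,5],[-5.3,8.7,-3.2,-127,0,0,5]])

```text
t: 18.5
tcp_pos: [0.4399, -0.1196, 0.33]
orientation: [0.002, 0.708, 0.002, -0.706]
contact_force: [0.2, -0.5, -0.4]
gripper_width: 0.0499
```

```bash
python3 - <<'E'
from h import *
st(); s,p,R=pose()
c=manip.camera("scene"); cv2.imwrite("pics/scene12.png",c["frame"][:,:,::-1]);cv2.imwrite("pics/s12.png",cv2.resize(c["frame"][205:305,345:445,::-1],None,fx=6,fy=6,interpolation=cv2.INTER_CUBIC))
cv2.imwrite("pics/s12b.png",cv2.resize(c["frame"][190:330,290:450,::-1],None,fx=5,fy=5,interpolation=cv2.INTER_CUBIC))
c=manip.camera("top"); cv2.imwrite("pics/t12.png",cv2.resize(c["frame"][180:300,300:415,::-1],None,fx=5,fy=5,interpolation=cv2.INTER_CUBIC))
c=manip.camera("wrist"); cv2.imwrite("pics/w12.png",c["frame"][:,:,::-1])
E
```

```text
t 18.5 tcp [ 0.4399 -0.1196  0.33  ] yaw -179.72 q [  5.3   3.6 -18.4   0.  -67.9  -5.1] F [ 0.2  -0.51 -0.41] T [ 0.06 -0.    0.02] w 49.9
```

View pics/s12.png

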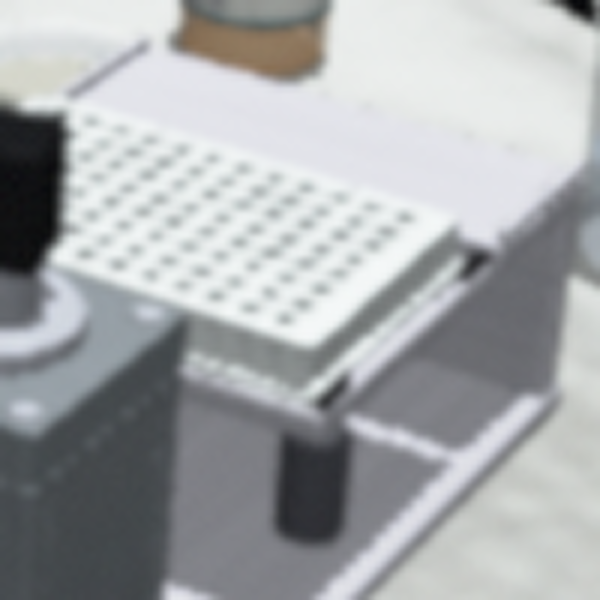

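View pics/t12.png

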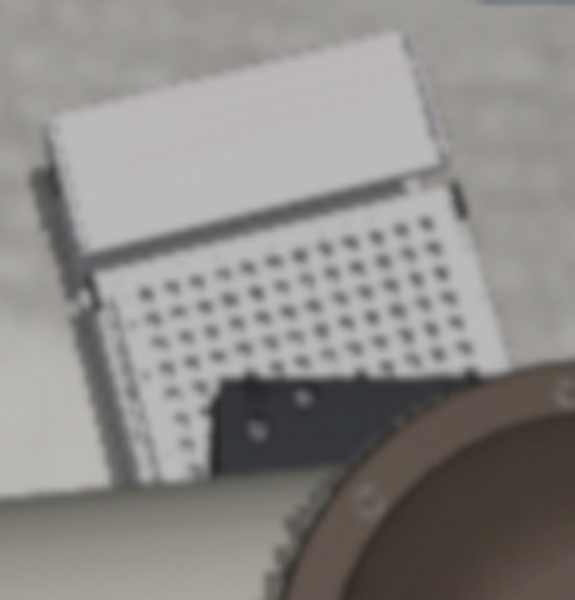

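View pics/s12b.png

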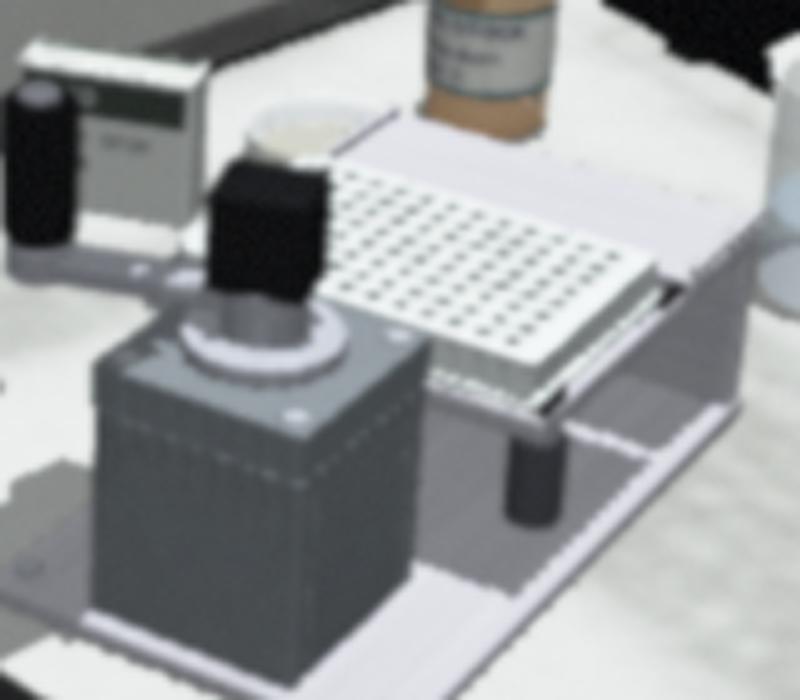

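View pics/w12.png

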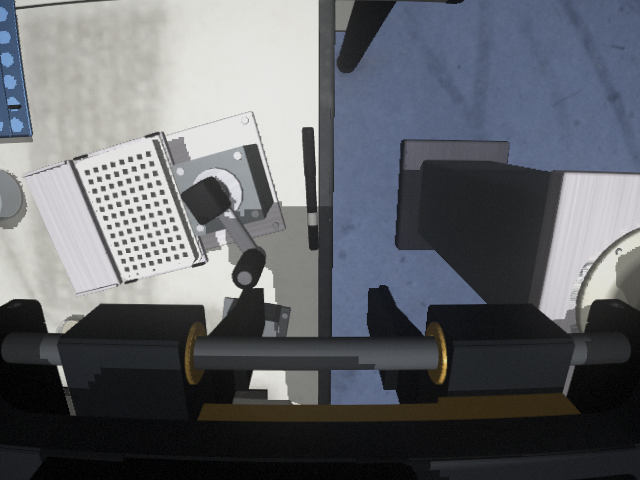

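```bash
python3 - <<'E'
from h import *
s,p,R=pose(); c=manip.camera("wrist")
Rc=np.array(c["R"]);cp=-Rc.T@np.array(c["t"])
print("cam in tool",R.inv().apply(cp-p)); print("axis (right,down,fwd) in tool\n",R.inv().apply(Rc))
# line check in scene12 : detect via crop
E
```

```text
cam in tool [-0.09282919  0.08038718 -0.00041964]
axis (right,down,fwd) in tool
 [[-1.51637130e-03  8.10189596e-05  9.99998847e-01]
 [-2.94094970e-01 -9.55776131e-01 -3.68521610e-04]
 [ 9.55774999e-01 -2.94095190e-01  1.47313876e-03]]
```

```bash
python3 - <<'E'
from h import *
s,p,R=pose()
d=R.inv().apply(np.array([.668,-.239,.21])-p)*100;print(d)
E
```

```text
[ 12.05661319  11.93663317 -22.7893084 ]
```

>>> apply_moves(moves=[[0,2,-4,0,0,-7,5],[0,4,-8,0,0,-14,5],[1,6,-12,0,0,-21,5],[3,8,-16,0,0,-28,5],[6,10,-19,0,0,-28,5],[9,12,-22.8,0,0,-28,5],[12,12,-22.8,0,0,-28,5],[12,12,-22.8,0,0,-28,5]])

```text
t: 19.37
tcp_pos: [0.6683, -0.2405, 0.2021]
orientation: [0.174, -0.683, -0.17, 0.688]
contact_force: [0.4, 0.7, -2.8]
gripper_width: 0.0501
```

```bash
python3 - <<'E'
from h import *
st(); s,p,R=pose()
c=manip.camera("wrist"); cv2.imwrite("pics/w13.png",c["frame"][:,:,::-1])
import pickle; pickle.dump({k:c[k] for k in ("frame","camera_matrix","distortion","R","t")},open("w13.pkl","wb"))
E
```

```text
t 19.37 tcp [ 0.6683 -0.2405  0.2021] yaw 179.78 q [-16.9  39.3  23.2 -27.  -83.8  21.9] F [ 0.36  0.67 -2.79] T [-0.93  0.05  0.03] w 50.1
```

View pics/w13.png

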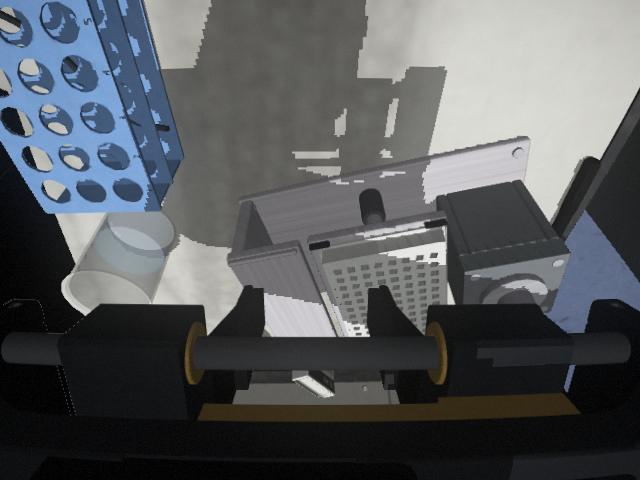

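```bash
python3 - <<'E'
from h import *
import pickle
c=pickle.load(open("w13.pkl","rb"))
cv2.imwrite("pics/w13z.png",cv2.resize(c["frame"][190:330,215:375,::-1],None,fx=5,fy=5,interpolation=cv2.INTER_CUBIC))
E
```

View pics/w13z.png

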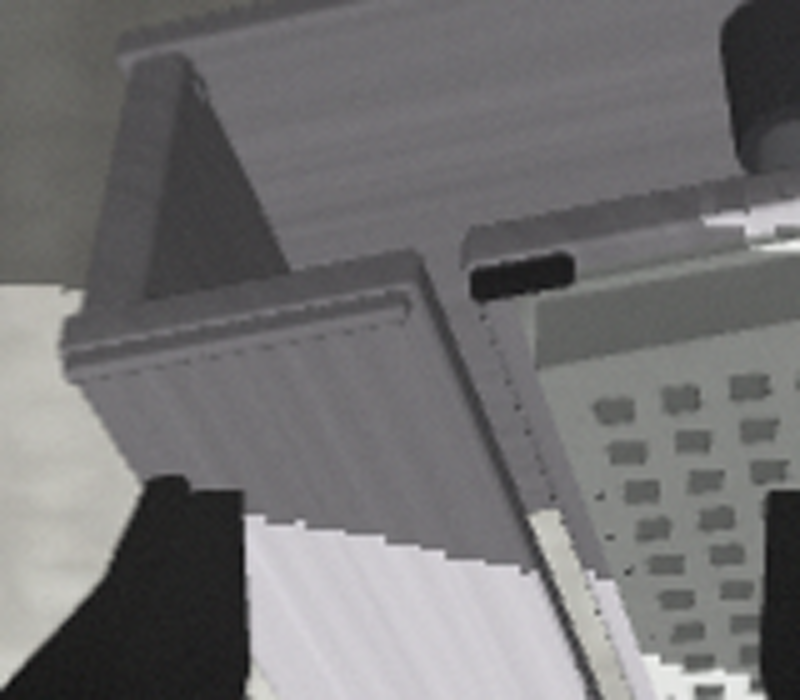

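```bash
cat >> h.py <<'E'
def relR(pt,x,y):
    s,p,R=pose(); x=np.array(x,float);x/=np.linalg.norm(x);y=np.array(y,float);y-=x*(x@y);y/=np.linalg.norm(y)
    Rt=Ro.from_matrix(np.c_[x,y,np.cross(x,y)])
    return np.r_[R.inv().apply(np.array(pt)-p)*100,np.degrees((R.inv()*Rt).as_rotvec())].round(2).tolist()
E
python3 - <<'E'
from h import *
t=np.radians(28);a=np.radians(12)
f=np.array([np.cos(a),np.sin(a),0])
x=-np.sin(t)*f-np.array([0,0,np.cos(t)]);y=np.cos(t)*f-np.array([0,0,np.sin(t)])
print(relR([.69,-.13,.28],[0,0,-1],f)); print(relR([.69,-.13,.22],x,y))
E
```

```text
[-1.74, -13.42, -2.12, -100.0, -24.71, 20.84]
[3.54, -10.58, -2.19, -90.32, -47.78, 0.74]
```

>>> apply_moves(moves=[[-2,-2,-0.5,-6.3,-3.3,0,5],[-3,-4,-1,-12.6,-6.6,0,5],[-3,-6,-1.5,-18.9,-10,0,5],[-2,-8,-2,-25.2,-13.3,0,5],[-1,-9,-2.2,-31.5,-16.6,0,5],[0,-10,-2.2,-37.8,-20,0,5],[1,-10.6,-2.2,-44.1,-23.3,0,5],[2,-10.6,-2.2,-50.4,-26.6,0,5],[3.5,-10.6,-2.2,-56.7,-30,0,5],[3.5,-10.6,-2.2,-63,-33.3,0,5],[3.5,-10.6,-2.2,-69.3,-36.6,0,5],[3.5,-10.6,-2.2,-75.6,-40,0,5],[3.5,-10.6,-2.2,-81.9,-43.3,0,5],[3.5,-10.6,-2.2,-88,-46.6,0.5,5],[3.5,-10.6,-2.2,-90.3,-47.8,0.7,5],[3.5,-10.6,-2.2,-90.3,-47.8,0.7,5],[3.5,-10.6,-2.2,-90.3,-47.8,0.7,5]])

```text
t: 20.83
tcp_pos: [0.6898, -0.1293, 0.2227]
orientation: [0.426, 0.3, 0.64, -0.565]
contact_force: [0.1, 1.0, 0.3]
gripper_width: 0.0504
```

```bash
python3 - <<'E'
from h import *
import pickle
st(); s,p,R=pose()
c=manip.camera("wrist"); cv2.imwrite("pics/w14.png",c["frame"][:,:,::-1])
pickle.dump({k:c[k] for k in ("frame","camera_matrix","distortion","R","t")},open("w14.pkl","wb"))
E
```

```text
t 20.83 tcp [ 0.6898 -0.1293  0.2227] yaw -78.05 q [  3.8  43.7  23.3   3.9 -97.2  97.6] F [0.09 1.01 0.29] T [ 0.17 -0.95 -0.01] w 50.4
```

View pics/w14.png

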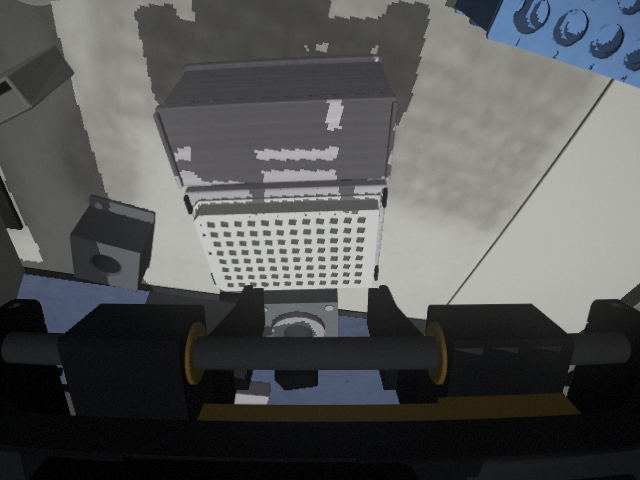

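```bash
python3 - <<'E'
from h import *
import pickle
c=pickle.load(open("w14.pkl","rb"))
cv2.imwrite("pics/w14z.png",cv2.resize(c["frame"][170:225,310:400,::-1],None,fx=8.5,fy=8.5,interpolation=cv2.INTER_CUBIC))
cv2.imwrite("pics/w14y.png",cv2.resize(c["frame"][170:225,170:260,::-1],None,fx=8.5,fy=8.5,interpolation=cv2.INTER_CUBIC))
E
```

```text
(no output)
```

View pics/w14z.png

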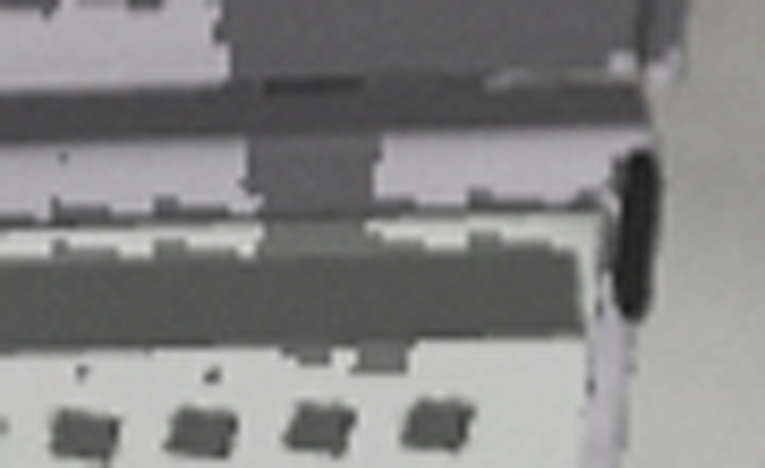

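View pics/w14y.png

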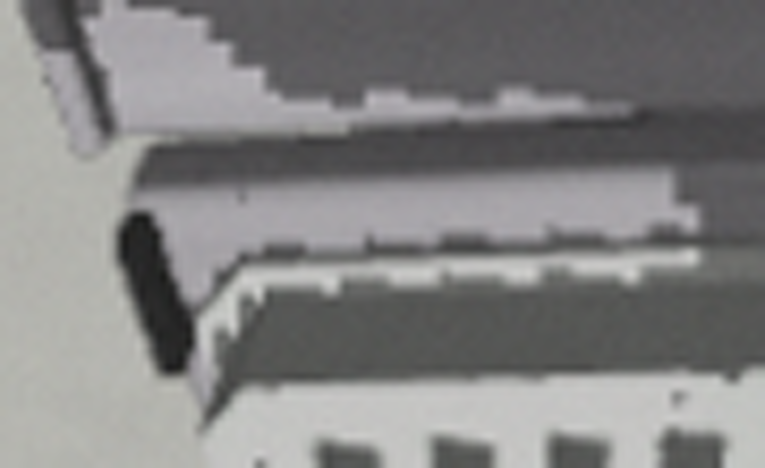

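```bash
python3 - <<'E'
from h import *
import pickle
c=pickle.load(open("w14.pkl","rb"))
Z=lambda x,y:(310+x/8.5-.44,170+y/8.5-.44)
Y=lambda x,y:(170+x/8.5-.44,170+y/8.5-.44)
A=onz(c,Z(600,78),.072);B=onz(c,Y(150,137),.072);d=(B-A)[:2]
print("ledge",A,B,"edge yaw",np.degrees(np.arctan2(d[1],d[0])),np.linalg.norm(d))
n=np.array([d[1],-d[0]]);n/=np.linalg.norm(n);n=n if n[0]>0 else -n
print("lift x yaw",np.degrees(np.arctan2(n[1],n[0])))
for nm,P in {"R600":Z(600,130),"R300":Z(300,136),"R100":Z(100,140),"L200":Y(200,186),"L400":Y(400,178),"L600":Y(600,172)}.items():
    o,D=ray(c,P)
    # n.(X-A)=-0.012
    s=(-.012-n@(o-A)[:2])/(n@D[:2]); X=o+s*D; print(nm,X.round(4))
# 1px sensitivity
o,D=ray(c,np.array(Z(300,136))+[0,1]); s=(-.012-n@(o-A)[:2])/(n@D[:2]); print("1px:",(o+s*D).round(4))
E
```

```text
ledge [ 0.6779051  -0.17322098  0.072     ] [ 0.64723263 -0.0527741   0.072     ] edge yaw 104.2870226449252 0.12429099872122533
lift x yaw 14.287022644925205
R600 [ 0.6668 -0.1783  0.0621]
R300 [ 0.6609 -0.1552  0.0617]
R100 [ 0.657  -0.1398  0.0614]
L200 [ 0.6352 -0.054   0.0621]
L400 [ 0.6393 -0.0701  0.0621]
L600 [ 0.6433 -0.086   0.0624]
1px: [ 0.6609 -0.1551  0.0628]
```

```bash
python3 - <<'E'
from h import *
import pickle
c=pickle.load(open("w13.pkl","rb"));c2=pickle.load(open("w14.pkl","rb"))
for q in (c,c2): print("cam",(-np.array(q["R"]).T@np.array(q["t"])).round(3))
W=lambda x,y:(215+x/5-.4,190+y/5-.4)
Z=lambda x,y:(310+x/8.5-.44,170+y/8.5-.44)
Y=lambda x,y:(170+x/8.5-.44,170+y/8.5-.44)
for nm,a,b in [("ledge FR",(415,290),(640,75)),("platform RR strip top",(465,265),(650,130)),("plate top RR",(540,370),(580,335)),("plate bot RR",(535,305),(600,210)),("knobby bumper rear",(470,275),(650,150))]:
    X=tri([c,c2],[W(*a),Z(*b)]);print(nm,X.round(4),(proj(c,X)-W(*a)).round(1),(proj(c2,X)-Z(*b)).round(1))
E
```

```text
cam [ 0.669 -0.355  0.246]
cam [ 0.803 -0.105  0.267]
ledge FR [ 0.6792 -0.1762  0.0719] [[0.6 0.4]] [[ 0.5 -0.6]]
platform RR strip top [ 0.6728 -0.1793  0.0699] [[0. 0.]] [[ 0. -0.]]
plate top RR [ 0.6633 -0.1748  0.0847] [[-0.3 -0.2]] [[-0.2  0.3]]
plate bot RR [ 0.665  -0.1764  0.0732] [[-2.2 -1.5]] [[-1.6  2.3]]
knobby bumper rear [ 0.6722 -0.1792  0.0717] [[-0. -0.]] [[-0.  0.]]
```

```bash
python3 - <<'E'
from h import *
import pickle
c=pickle.load(open("w13.pkl","rb"));c2=pickle.load(open("w14.pkl","rb"))
cv2.imwrite("pics/a.png",cv2.resize(c["frame"][235:295,285:375,::-1],None,fx=8.5,fy=8.5,interpolation=cv2.INTER_CUBIC))
cv2.imwrite("pics/b.png",cv2.resize(c2["frame"][205:265,300:390,::-1],None,fx=8.5,fy=8.5,interpolation=cv2.INTER_CUBIC))
cv2.imwrite("pics/d.png",cv2.resize(c["frame"][230:270,270:330,::-1],None,fx=12,fy=12,interpolation=cv2.INTER_CUBIC))
cv2.imwrite("pics/e.png",cv2.resize(c2["frame"][165:205,350:400,::-1],None,fx=12,fy=12,interpolation=cv2.INTER_CUBIC))
E
```

```text
(no output)
```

View pics/a.png

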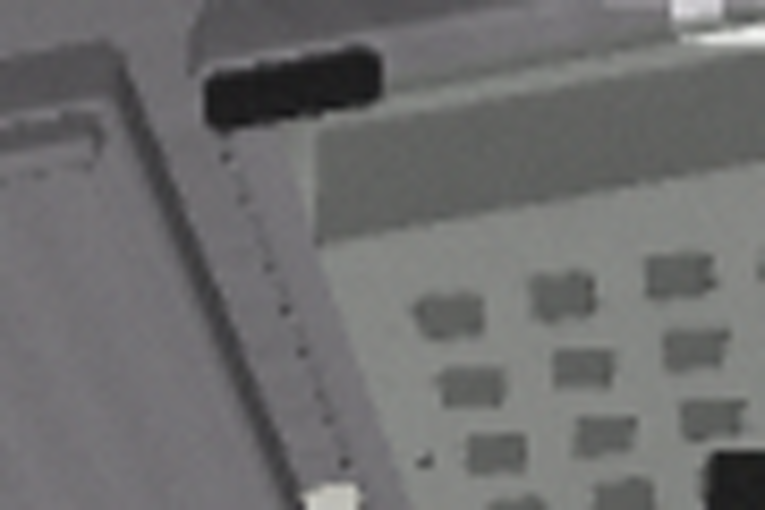

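View pics/b.png

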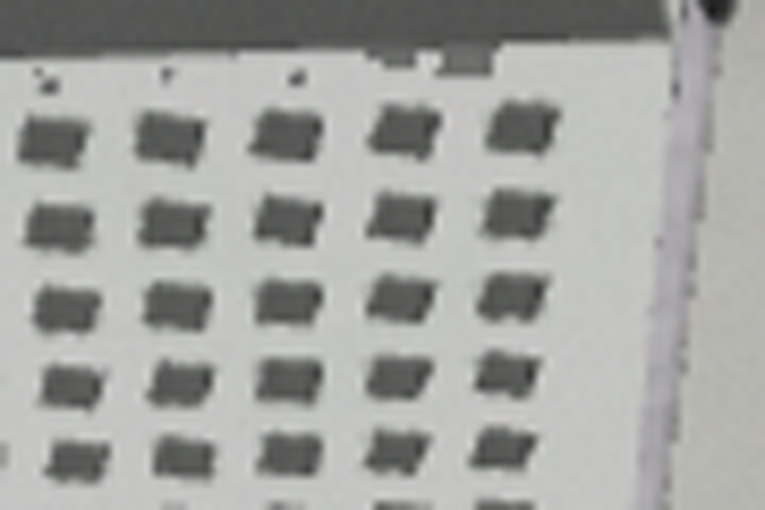

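View pics/d.png

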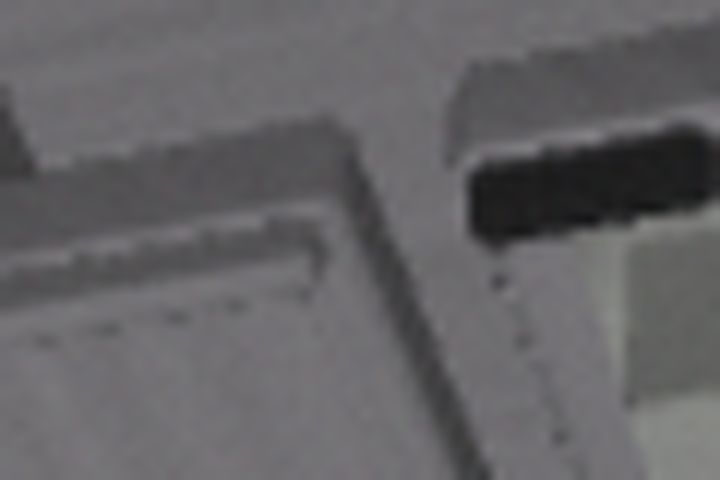

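View pics/e.png

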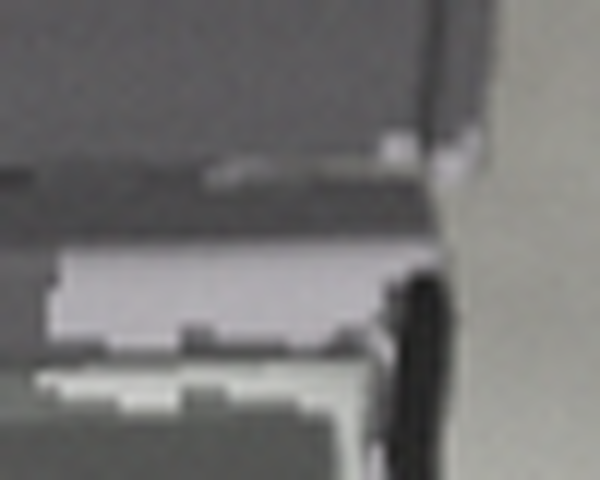

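```bash
python3 - <<'E'
from h import *
import pickle
c=pickle.load(open("w13.pkl","rb"));c2=pickle.load(open("w14.pkl","rb"))
a=lambda x,y:(285+x/8.5-.44,235+y/8.5-.44)
b=lambda x,y:(300+x/8.5-.44,205+y/8.5-.44)
d=lambda x,y:(270+x/12-.46,230+y/12-.46)
e=lambda x,y:(350+x/12-.46,165+y/12-.46)
holes=[((450,315),(522,128)),((472,387),(405,130)),((497,453),(287,134)),((563,296),(518,215)),((680,275),(512,297)),((583,368),(402,216)),((697,349),(399,297)),((605,435),(288,218)),((712,417),(289,300))]
zs=[]
for h in holes:
    X=tri([c,c2],[a(*h[0]),b(*h[1])]);zs.append(X[2]);print(X.round(4),(proj(c,X)-a(*h[0])).round(1))
print("hole z",np.mean(zs),np.std(zs))
for nm,u,v in [("ledge corner outer",(330,198),(475,165)),("ledge corner outer b",(325,205),(470,160)),("inner",(318,215),(430,165)),("plat corner",(455,165),(440,240)),("plat lower",(450,80),(440,240))]:
    X=tri([c,c2],[d(*u),e(*v)]);print(nm,X.round(4),(proj(c,X)-d(*u)).round(2))
E
```

```text
[ 0.6531 -0.1668  0.0851] [[0. 0.]]
[ 0.651  -0.1581  0.0852] [[-0. -0.]]
[ 0.6486 -0.1494  0.0851] [[-0.1 -0.1]]
[ 0.6444 -0.1691  0.0852] [[0. 0.]]
[ 0.6354 -0.1713  0.0851] [[-0. -0.]]
[ 0.6422 -0.1603  0.0851] [[-0. -0.]]
[ 0.6334 -0.1624  0.085 ] [[-0.1 -0.1]]
[ 0.6399 -0.1515  0.085 ] [[-0.2 -0.1]]
[ 0.6313 -0.1538  0.0851] [[-0.1 -0.1]]
hole z 0.08507968474687248 7.464035431201898e-05
ledge corner outer [ 0.6798 -0.1786  0.0724] [[0.15 0.1 ]]
ledge corner outer b [ 0.6801 -0.1782  0.0725] [[0.13 0.08]]
inner [ 0.68   -0.1765  0.0723] [[1.04 0.68]]
plat corner [ 0.6731 -0.1791  0.0702] [[-0.2  -0.14]]
plat lower [ 0.6722 -0.1809  0.0665] [[1.57 1.06]]
```

```bash
python3 - <<'E'
from h import *
import pickle
c=pickle.load(open("w13.pkl","rb"));c2=pickle.load(open("w14.pkl","rb"))
a=lambda x,y:(285+x/8.5-.44,235+y/8.5-.44)
Z=lambda x,y:(310+x/8.5-.44,170+y/8.5-.44)
def plane(p,q):
    o,u=ray(c2,p);o,v=ray(c2,q);n=np.cross(u,v);return o,n/np.linalg.norm(n)
def hit(px,pl):
    o,D=ray(c,px);s=(pl[1]@(pl[0]-o))/(pl[1]@D);return (o+s*D).round(4)
L={"dash 208":((60,215),(480,200)),"base line":((0,224),(600,206)),"strip top":((0,142),(640,129)),"ledge":((0,92),(600,80)),"plate top edge":((0,350),(580,333))}
P={"dash 208":[(226,157),(287,310),(345,462)],"base line":[(226,157),(287,310),(345,462),(310,240),(400,490)],"strip top":[(195,70),(190,60)],"ledge":[(110,100),(200,310),(280,490)],"plate top edge":[(320,245),(355,330),(390,410)]}
for k in L:
    pl=plane(Z(*L[k][0]),Z(*L[k][1]))
    for p in P[k]: print(k,p,hit(a(*p),pl))
E
```

```text
dash 208 (226, 157) [ 0.6706 -0.1758  0.0762]
dash 208 (287, 310) [ 0.6657 -0.1574  0.0762]
dash 208 (345, 462) [ 0.6607 -0.1372  0.0765]
base line (226, 157) [ 0.6705 -0.1768  0.0772]
base line (287, 310) [ 0.6658 -0.1583  0.077 ]
base line (345, 462) [ 0.6607 -0.1381  0.0771]
base line (310, 240) [ 0.6638 -0.1626  0.0732]
base line (400, 490) [ 0.6555 -0.1292  0.0734]
strip top (195, 70) [ 0.6729 -0.1792  0.07  ]
strip top (190, 60) [ 0.6733 -0.1804  0.0701]
ledge (110, 100) [ 0.6796 -0.1788  0.0728]
ledge (200, 310) [ 0.673  -0.1528  0.0723]
ledge (280, 490) [ 0.6663 -0.1269  0.0715]
plate top edge (320, 245) [ 0.6634 -0.1744  0.0843]
plate top edge (355, 330) [ 0.6605 -0.1639  0.084 ]
plate top edge (390, 410) [ 0.6574 -0.1533  0.0836]
```

```bash
python3 - <<'E'
from h import *
a=np.radians(211.6)
print(relR([.5291,-.1482,.25],[0,0,-1],[-np.sin(a),np.cos(a),0]))
E
```

```text
[5.1, -15.54, -1.52, 68.84, 17.14, 24.28]
```

>>> apply_moves(moves=[[-3,-2,-0.2,6.3,1.5,2.2,5],[-3,-4,-0.5,12.6,3.1,4.4,5],[-2,-7,-0.7,18.9,4.7,6.6,5],[0,-10,-1,25,6.2,8.8,5],[2,-13,-1.2,31,7.8,11,5],[5.1,-15.5,-1.5,37.5,9.3,13.2,5],[5.1,-15.5,-1.5,43.8,10.9,15.4,5],[5.1,-15.5,-1.5,50,12.5,17.6,5],[5.1,-15.5,-1.5,56.3,14,19.8,5],[5.1,-15.5,-1.5,62.6,15.6,22,5],[5.1,-15.54,-1.52,68.8,17.1,24.3,5],[5.1,-15.54,-1.52,68.8,17.1,24.3,5],[5.1,-15.54,-1.52,68.8,17.1,24.3,5]])

```text
t: 21.97
tcp_pos: [0.5287, -0.1484, 0.251]
orientation: [0.193, 0.68, 0.193, -0.68]
contact_force: [0.4, -0.5, -0.4]
gripper_width: 0.0498
```

```bash
python3 - <<'E'
from h import *
st(); print(rel([.5291,-.1482,.176],211.6))
c=manip.camera("wrist"); cv2.imwrite("pics/w15.png",c["frame"][:,:,::-1])
E
```

```text
t 21.97 tcp [ 0.5287 -0.1484  0.251 ] yaw -148.27 q [  1.2  16.6 -13.9  -0.  -59.5  30.5] F [ 0.36 -0.54 -0.38] T [0.03 0.01 0.04] w 49.8
[7.5, -0.0, -0.05, 0.13, -0.03, -0.02]
```

View pics/w15.png

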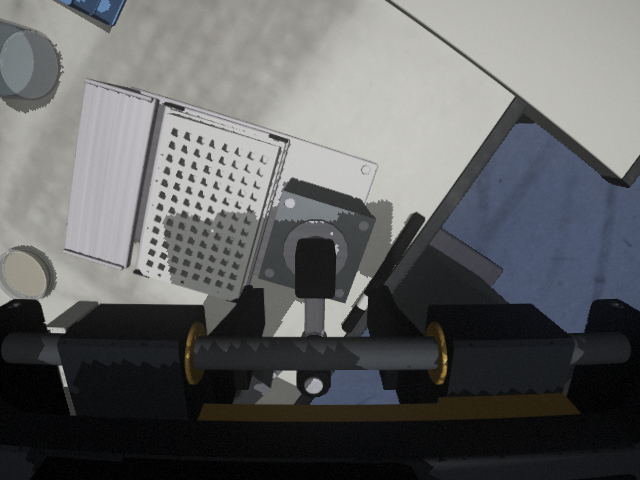

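>>> apply_moves(moves=[[2.5,0,0,0,0,0,5],[5,0,0,0,0,0,5],[7.3,0,0,0,0,0,5],[7.3,0,0,0,0,0,5],[7.3,0,0,0,0,0,2.0],[7.3,0,0,0,0,0,2.0],[7.3,0,0,0,0,0,2.0],[7.3,0,0,0,0,0,2.0],[7.3,0,0,0,0,0,2.0],[7.3,0,0,0,0,0,2.0]], force=45)

```text
t: 22.85
tcp_pos: [0.5294, -0.1487, 0.1788]
orientation: [0.194, 0.681, 0.193, -0.68]
contact_force: [-0.9, -2.0, 3.5]
gripper_width: 0.0235
```

```bash
python3 - <<'E'
from h import *
st()
E
```

```text
t 22.85 tcp [ 0.5294 -0.1487  0.1788] yaw -148.25 q [  1.2  21.1 -19.1   0.  -49.7  30.5] F [-0.91 -2.04  3.49] T [-0.13  0.34 -0.03] w 23.5
```

>>> apply_moves(moves=[[0,0,0,5,0,0,2.0],[0,0,0,10,0,0,2.0],[0,0,0,15,0,0,2.0],[0,0,0,20,0,0,2.0],[0,0,0,24,0,0,2.0],[0,0,0,24,0,0,2.0],[0,0,0,24,0,0,5],[0,0,0,24,0,0,5],[0,0,0,24,0,0,5],[0,0,0,24,0,0,5],[-4,0,0,24,0,0,5],[-8,0,0,24,0,0,5],[-11,0,0,24,0,0,5],[-11,0,0,24,0,0,5]])

```text
t: 24.02
tcp_pos: [0.5323, -0.1492, 0.2966]
orientation: [0.05, 0.711, 0.047, -0.7]
contact_force: [-0.2, 0.1, -0.2]
gripper_width: 0.0497
```

```bash
python3 - <<'E'
from h import *
st()
t=np.radians(28);a=np.radians(12)
f=np.array([np.cos(a),np.sin(a),0])
x=-np.sin(t)*f-np.array([0,0,np.cos(t)]);y=np.cos(t)*f-np.array([0,0,np.sin(t)])
print(relR([.69,-.13,.22],x,y))
g=np.array([0,-1,0]); x2=-np.sin(t)*g-np.array([0,0,np.cos(t)]);y2=np.cos(t)*g-np.array([0,0,np.sin(t)])
print(relR([.668,-.24,.203],x2,y2))
c=manip.camera("scene");cv2.imwrite("pics/s16.png",cv2.resize(c["frame"][190:330,290:450,::-1],None,fx=5,fy=5,interpolation=cv2.INTER_CUBIC))
E
```

```text
t 24.02 tcp [ 0.5323 -0.1492  0.2966] yaw -172.14 q [  1.2  14.4 -10.    0.2 -64.6   6.5] F [-0.24  0.06 -0.2 ] T [ 0.01 -0.13 -0.06] w 49.7
[7.92, 0.22, -15.76, -92.03, -23.41, -22.33]
[9.61, 10.8, -12.05, 7.93, 1.01, -28.2]
```

View pics/s16.png

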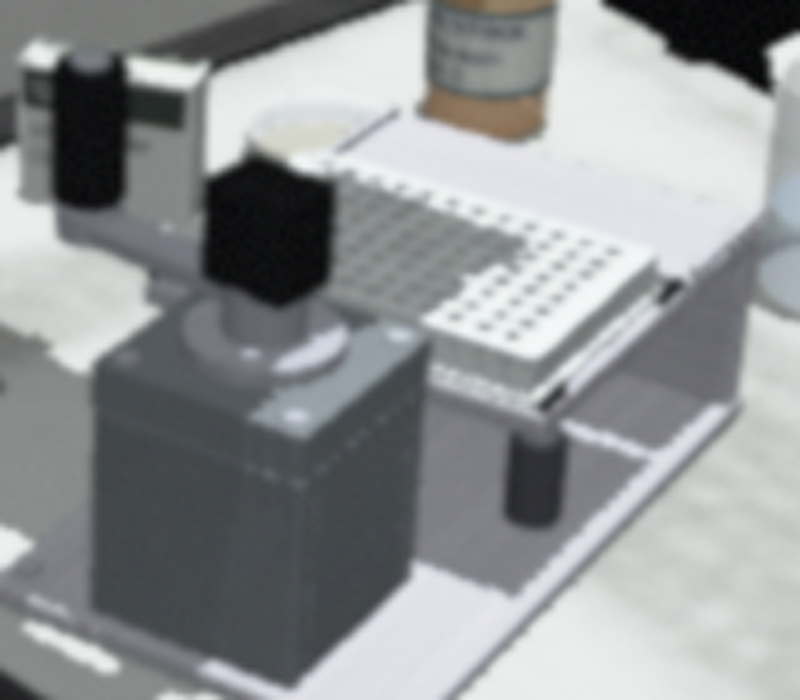

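>>> apply_moves(moves=[[0,3,-3,2,0.2,-7,5],[1,6,-6,4,0.5,-14,5],[4,9,-9,6,0.7,-21,5],[7,10.8,-12,7.9,1,-28.2,5],[9.6,10.8,-12,7.9,1,-28.2,5],[9.6,10.8,-12,7.9,1,-28.2,5],[9.6,10.8,-12,7.9,1,-28.2,5]])

```text
t: 24.65
tcp_pos: [0.6641, -0.2399, 0.1916]
orientation: [0.175, -0.68, -0.171, 0.691]
contact_force: [-0.2, 0.0, 0.8]
gripper_width: 0.05
```

```bash
python3 - <<'E'
from h import *
import pickle
st()
c=manip.camera("wrist")
pickle.dump({k:c[k] for k in ("frame","camera_matrix","distortion","R","t")},open("w17.pkl","wb"))
cv2.imwrite("pics/w17.png",c["frame"][:,:,::-1])
t=np.radians(28);a=np.radians(12)
f=np.array([np.cos(a),np.sin(a),0])
x=-np.sin(t)*f-np.array([0,0,np.cos(t)]);y=np.cos(t)*f-np.array([0,0,np.sin(t)])
print(relR([.69,-.13,.22],x,y))
cv2.imwrite("pics/a17.png",cv2.resize(c["frame"][235:295,285:375,::-1],None,fx=8.5,fy=8.5,interpolation=cv2.INTER_CUBIC))
cv2.imwrite("pics/d17.png",cv2.resize(c["frame"][230:270,270:330,::-1],None,fx=12,fy=12,interpolation=cv2.INTER_CUBIC))
E
```

```text
t 24.65 tcp [ 0.6641 -0.2399  0.1916] yaw 179.9 q [-16.9  39.6  22.2 -27.  -83.2  22.4] F [-0.24  0.02  0.83] T [-0.91 -0.09 -0.02] w 50.0
[3.06, -10.79, -2.48, -90.2, -47.65, 0.61]
```

View pics/a17.png

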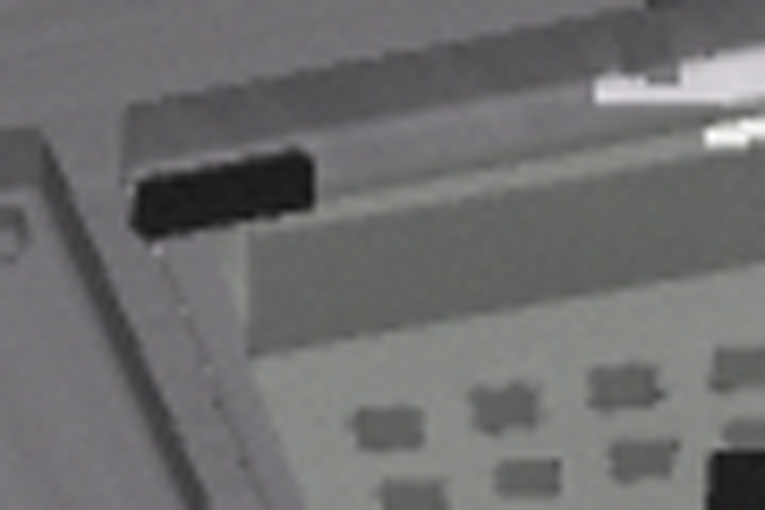

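View pics/d17.png

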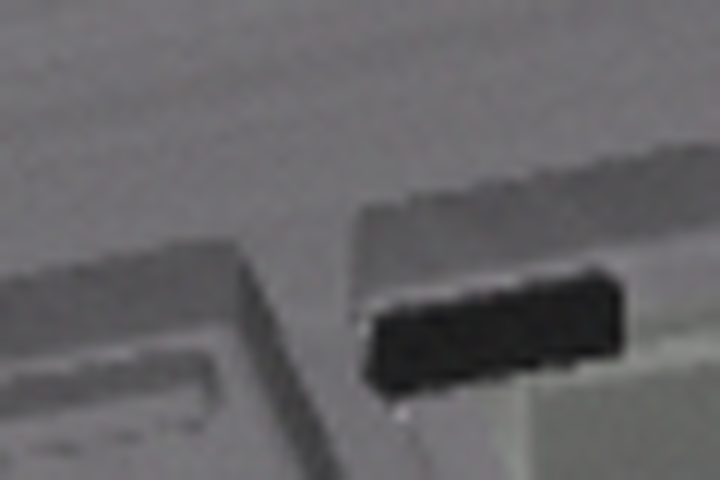

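>>> apply_moves(moves=[[-2,-2,-0.5,-6.3,-3.3,0,5],[-3,-4,-1,-12.6,-6.6,0,5],[-3,-6,-1.5,-18.9,-10,0,5],[-2,-8,-2,-25.2,-13.3,0,5],[-1,-9,-2.2,-31.5,-16.6,0,5],[0,-10,-2.3,-37.8,-20,0,5],[1,-10.8,-2.5,-44.1,-23.3,0,5],[2,-10.8,-2.5,-50.4,-26.6,0,5],[3,-10.8,-2.5,-56.7,-30,0,5],[3,-10.8,-2.5,-63,-33.3,0,5],[3,-10.8,-2.5,-69.3,-36.6,0,5],[3,-10.8,-2.5,-75.6,-40,0,5],[3,-10.8,-2.5,-81.9,-43.3,0,5],[3,-10.8,-2.5,-88,-46.5,0.5,5],[3,-10.8,-2.5,-90.2,-47.6,0.6,5],[3,-10.8,-2.5,-90.2,-47.6,0.6,5],[3,-10.8,-2.5,-90.2,-47.6,0.6,5]])

```text
t: 26.12
tcp_pos: [0.6901, -0.1288, 0.2245]
orientation: [0.428, 0.3, 0.64, -0.564]
contact_force: [0.3, -0.2, -0.2]
gripper_width: 0.0501
```

```bash
python3 - <<'E'
from h import *
import pickle
st()
c=manip.camera("wrist")
pickle.dump({k:c[k] for k in ("frame","camera_matrix","distortion","R","t")},open("w18.pkl","wb"))
cv2.imwrite("pics/b18.png",cv2.resize(c["frame"][205:265,300:390,::-1],None,fx=8.5,fy=8.5,interpolation=cv2.INTER_CUBIC))
cv2.imwrite("pics/e18.png",cv2.resize(c["frame"][165:205,350:400,::-1],None,fx=12,fy=12,interpolation=cv2.INTER_CUBIC))
E
```

```text
t 26.12 tcp [ 0.6901 -0.1288  0.2245] yaw -77.97 q [  3.9  43.5  23.3   3.8 -97.2  97.7] F [ 0.26 -0.25 -0.21] T [ 0.22 -1.   -0.07] w 50.1
```

View pics/b18.png

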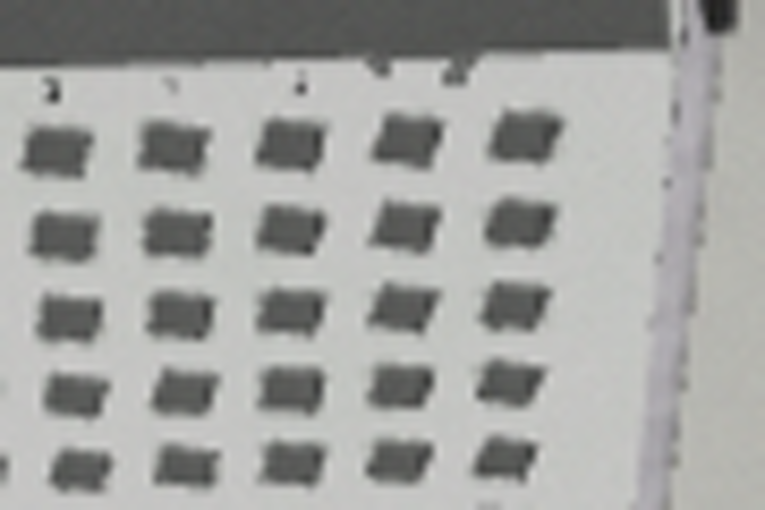

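View pics/e18.png

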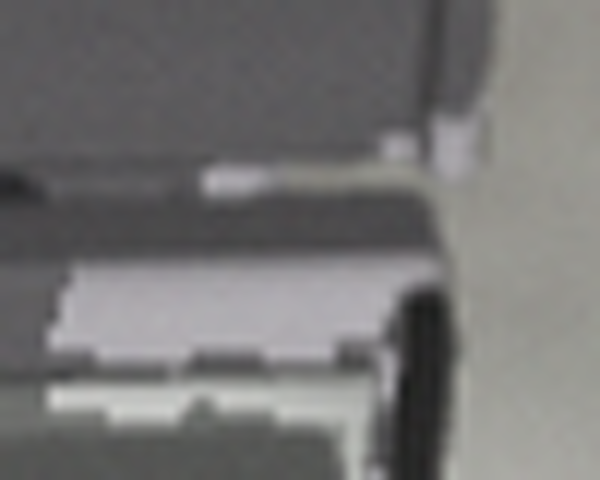

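```bash
python3 - <<'E'
from h import *
import pickle
c=pickle.load(open("w17.pkl","rb"));c2=pickle.load(open("w18.pkl","rb"))
a=lambda x,y:(285+x/8.5-.44,235+y/8.5-.44)
b=lambda x,y:(300+x/8.5-.44,205+y/8.5-.44)
d=lambda x,y:(270+x/12-.46,230+y/12-.46)
e=lambda x,y:(350+x/12-.46,165+y/12-.46)
zs=[]
for u,v in [((390,428),(526,137)),((505,408),(520,223)),((628,385),(515,306)),((415,495),(408,140)),((528,478),(404,226)),((643,460),(402,308))]:
    X=tri([c,c2],[a(*u),b(*v)]);zs.append(X[2]);print(X.round(4),(proj(c,X)-a(*u)).round(2))
print(np.mean(zs))
for nm,u,v in [("ledge",(230,325),(475,165)),("ledge b",(230,325),(470,175)),("ledge c",(225,330),(470,160)),("plat",(362,312),(442,255))]:
    X=tri([c,c2],[d(*u),e(*v)]);print(nm,X.round(4),(proj(c,X)-d(*u)).round(2))
E
```

```text
[ 0.6531 -0.1669  0.0867] [[-0.08 -0.06]]
[ 0.6444 -0.1691  0.0867] [[-0.01 -0.01]]
[ 0.6354 -0.1714  0.0865] [[-0.06 -0.05]]
[ 0.6508 -0.1582  0.0865] [[0.03 0.02]]
[ 0.6421 -0.1602  0.0866] [[0.03 0.02]]
[ 0.6335 -0.1624  0.0867] [[-0.01 -0.01]]
0.08663110332284979
ledge [ 0.6796 -0.1787  0.0724] [[0.03 0.02]]
ledge b [ 0.6794 -0.1786  0.0725] [[0.4  0.26]]
ledge c [ 0.6799 -0.1783  0.0724] [[0.04 0.03]]
plat [ 0.6728 -0.1791  0.0717] [[-0.45 -0.29]]
```

>>> apply_moves(moves=[[-4,0,0,0,0,0,5],[-8,-2,0,0,0,0,5],[-10,-4,0,0,0,0,5],[-10,-4,0,0,0,0,5],[-10,-4,0,0,0,0,5]])

```text
t: 26.58
tcp_pos: [0.701, -0.1277, 0.3357]
orientation: [0.429, 0.304, 0.638, -0.563]
contact_force: [-0.4, -0.2, -0.3]
gripper_width: 0.0502
```

```bash
python3 - <<'E'
from h import *
st()
c=manip.camera("scene");cv2.imwrite("pics/s19.png",cv2.resize(c["frame"][170:350,220:460,::-1],None,fx=3.3,fy=3.3,interpolation=cv2.INTER_CUBIC))
# flange underside rim expected if seated
A=np.array([.5291,-.1482]);th=np.linspace(0,2*np.pi,9)[:-1]
print(((proj(c,[[A[0],A[1],.142]])-[220,170])*3.3).round(0))
for n in ["timer","petri","marker"]:
    r=manip.trace(n,c)[:1]; print(n,r and r[0]["bbox"],r and r[0]["p"])
E
```

```text
t 26.58 tcp [ 0.701  -0.1277  0.3357] yaw -78.11 q [   3.9   41.9   35.7    4.  -110.7   98.5] F [-0.36 -0.23 -0.27] T [ 0.18 -1.    0.01] w 50.2
[[410. 182.]]
timer [289.7, 200.3, 332.7, 237.0] 0.62
petri [339.5, 206.3, 368.2, 222.8] 0.67
marker [258.6, 305.4, 327.0, 353.9] 0.92
```

View pics/s19.png

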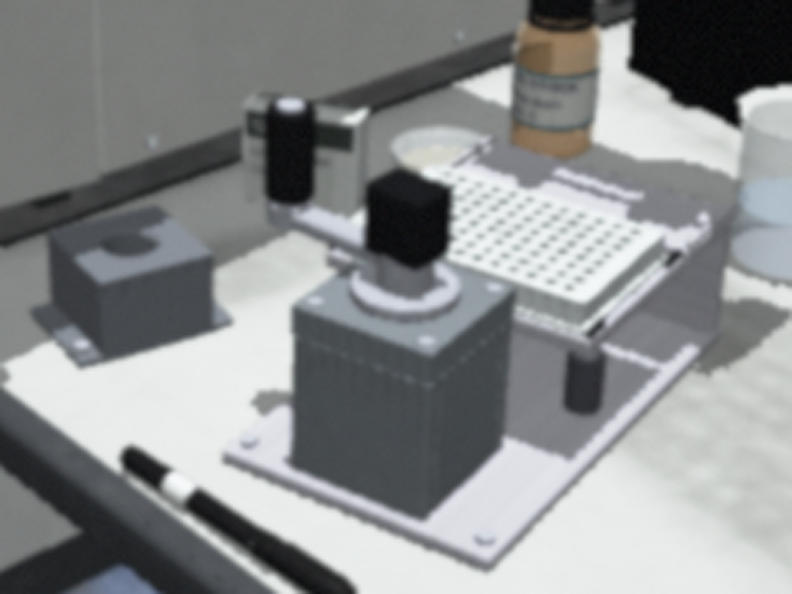

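```bash
python3 -c "
from station import manip
print(manip.sign_off())"
```

```text
the job is handed in; nothing more can be done
None
```

I moved the crank from its storage block to the lift and seated it. I then wound it about 292° clockwise, left it in the drive, and handed the job in at about 27 s.

- **Before lifting:** I swung the crank's handle round in its storage block, because the gripper would otherwise have come too close to the centrifuge wall.
- **Seating:** I read the hex angle from a wrist picture and lowered the crank at that angle. It dropped in without any searching. Pressing it home took about 9 N. Its height then matched full seating, and the last scene picture shows the flange down on the housing.
- **Winding:** I did this in two grips, about 268° and then 24°. Partway through the first stroke the grip rode about 1.5 mm high, possibly lifting the crank slightly, but it was back at the seated height by the end of that stroke.
- **Level:** two wrist views put the ledge at 72.4 mm. The plate's holes put the platform at 72.6 mm. The platform's rear corner, a less exact mark, read 71.7 mm. So it is within about +0.2 to −0.7 mm of level.
- **Disagreement:** the views put the gap between platform and ledge at about 7 mm, not the stated 12 mm. I did not resolve this. One height estimate that relied on 12 mm put the platform about 10 mm low before the final 24°, so I discarded it.
- **Other objects:** the timer, petri dish and marker look undisturbed in the last picture, and the robot is clear of everything.

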